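Gauge and sort the turntable saddles

ROBOT

A 6-joint arm with a two-finger parallel gripper is mounted at the origin on the work surface. World frame = base frame: x ahead of the robot, y to its left, z up, the work surface at z = 0. Lengths are in m, angles in rad, forces in N, time in s.
With the tool pointing down it reaches from about 0.375 to 0.975 m from the base axis. Payload 3.8 kg.
Tool frame: the origin (TCP) lies on the centre line of the jaws, within the pads' length; the fingertips stand 25 mm ahead of it and the grasp point (between the pads) lies 6 mm ahead of it; y points along the fingers, z is the direction in which the jaws open and shut, and the axes are right-handed (so a half turn about y gives the same grasp; the last joint's range is limited). The gripper opens to 85 mm and grips with 20 to 120 N. Pads are 22 mm wide; open, the fingers measure 114 mm over their backs; the gripper's body (76 mm by 85 mm) begins 54 mm behind the grasp point. The pads swing forward as they close: fully open they stand 13 mm farther back than shut.
Start: joints at [-1.382, 0.264, 1.604, -0, 1.274, -0.037], TCP at [0.151, -0.658, 0.256] pointing down, gripper open.
Joint ranges: [-2.63, 2.63], [-0.94, 2.18], [0.31, 2.57], [-1.31, 4.45], [0, 2.66], [-2.55, 2.55]. Speed limits (rad/s): [2.57, 2.57, 3.14, 3.14, 3.14, 3.14].

INTERFACE

Orientations are given as a rotation vector (axis times angle).
In Python, from workcell import bot gives the robot as it stands.
- The arm moves only by the shell command python3 -m jog 'ROWS' [FORCE]. ROWS is JSON, a list of rows, each a list of 5 numbers: the shift along the world's x, y, z in mm, then the turn about the world's z in degrees, then the finger opening in mm, from 0 to 85.4. A call has exactly 10 rows; each row is the pose to reach, as a shift and turn from the pose commanded when the call began; what a row does not reach only later rows make up. A row lasts 1/8 s, in which the tool goes at most 62.5 mm and 10.7 degrees, less where a joint would pass 70% of its speed; a pose out of reach is approached as far as the arm can. A call with a gripper value outside its range is refused whole. The fingers move at their own pace and stop on an object; FORCE is the grip in N (left out, the last holds). Time passes only in rows, so rows that repeat a pose let the fingers close, or fill a call up. It gives the time, the measured TCP pose, the force and the opening at its end, in the units of the state.
- bot.read_state(): the state, without advancing time (a new reading comes with each control period).
- bot.read_camera(name): name is "side" or "top" or "wrist"; returns a dict with "pixels" (480x640x3 uint8, red, green, blue), "fx", "fy", "cx", "cy" (pixels), "R" (3x3) and "t" (3): a world point X has camera coordinates R X + t. Camera axes: x right, y down, z forward; pixel columns grow to the right and rows downward; lengths in m; the calibration is good to about 2 mm. A picture is of the moment at which its call begins. There is no depth.
- bot.finish_job(): hands the job in, once; it reports no verdict.
The state is a dict: "time": time; "q": joint angles; "joint_vel": joint speeds; "joint_torque": joint torques, N m; "tool_pos": TCP position; "tcp_rot": TCP orientation; "wrist_force": force on the tool from outside, world axes, zero at the start; "torque": the same for the moment, N m; "width": opening from 0.0 (shut) to 1.0 (fully open).
Only numpy, scipy, OpenCV 4.12 (cv2) and the standard library are available. Lean on these libraries where they do the work, as an engineer would, in place of code of your own. Each camera call takes 0.05 s, during which the arm holds its last target.

TASK

Sort the three brass bridge saddles with the steel slot gauge, one after the other, putting each away before you pick up the next: lower it gently, its slot in line, over the long go blade and, if it goes right down, over the short no-go blade. Stand a saddle that stops on top of the go blade (too tight) upright in the tray's left bay as seen from the robot, one that goes down over the go blade but stops on top of the no-go blade (right) in the middle bay, and one that goes down over both (too loose) in the right bay. Never force a saddle onto the gauge, and leave the dome, chimney, vans, tender and square where they are.

Things in the scene. Friction and masses are not known exactly. Their poses are not given: they have to be found in the camera images.
- saddle_a_mid (a point): centre (34 mm up) of a loose brass saddle, 68 mm high, one of three alike: an upside-down U on two legs 26 mm high; web above, 8 mm thick, 54 (y) by 30 mm (x); on it a central grip tang 34 mm high (34 to 68 mm up), 12 mm thick (y), 30 long (x). z up. Slot between the legs along x, open below and at its ends; its width in y, unknown for this one: 24 mm (too tight), 30 (right) or 36 (too loose). 0.11-0.22 kg
- saddle_b_mid (a point): centre (34 mm up) of a loose brass saddle, 68 mm high, one of three alike: an upside-down U on two legs 26 mm high; web above, 8 mm thick, 54 (y) by 30 mm (x); on it a central grip tang 34 mm high (34 to 68 mm up), 12 mm thick (y), 30 long (x). z up. Slot between the legs along x, open below and at its ends; its width in y, unknown for this one: 24 mm (too tight), 30 (right) or 36 (too loose). 0.11-0.22 kg
- saddle_c_mid (a point): centre (34 mm up) of a loose brass saddle, 68 mm high, one of three alike: an upside-down U on two legs 26 mm high; web above, 8 mm thick, 54 (y) by 30 mm (x); on it a central grip tang 34 mm high (34 to 68 mm up), 12 mm thick (y), 30 long (x). z up. Slot between the legs along x, open below and at its ends; its width in y, unknown for this one: 24 mm (too tight), 30 (right) or 36 (too loose). 0.11-0.22 kg
- gauge_go (a point): middle of the top face of the gauge's go blade, the long one: 56 mm along x, 27 mm thick in y. z up, x along both blades from go to no-go, y across their thickness. Blade top 42 mm above the table, side edges rounded 3 mm. A saddle straddles the blade, its slot along x. Fully down: web on the blade's top, legs 26 mm below it; stopped: legs standing on the blade's top
- gauge_nogo (a point): middle of the top face of the no-go blade, the short one: 28 mm along x, 33 mm thick in y, otherwise (height, rounding, axes) like the go blade; 100 mm from the go blade's middle
- gauge: the gauge, fixed: dark steel plate 156 (x) by 60 mm (y), 8 mm thick, carrying the two upright blades, which stand 34 mm above it, in line along x; origin at the centre of the plate's underside, axes as the blades'; go blade's middle 45 mm along -x, no-go blade's 55 mm along +x
- tray_left (a point): centre of the floor (4 mm above the table) of the left bay, seen from the robot, of a fixed plywood tray: for saddles that are too tight. Three open bays in a row along y, 64 mm apart, each 60 mm (y) by 84 mm (x) inside; walls 4 mm thick, tops 20 mm above the table. x away from the robot (turned up to 0.3 rad), y left, z up
- tray_middle (a point): the same for the middle bay, for saddles that are right
- tray_right (a point): the same for the right-hand bay, for saddles that are too loose
- dome: brass steam dome, loose, 42 mm across, 46 mm high, origin at the centre of its underside; stands among the saddles; to be left alone
- chimney: brass chimney, loose, 40 mm across, 50 mm high, origin as the dome's; stands among the saddles; to be left alone
- van_1: olive box van, loose, 137 mm over the buffers (x), 58 mm (y), 72 mm high, origin at the centre of its underside; to be left alone
- van_2: a second van like it; to be left alone
- tender: black tender, loose, 152 mm over the buffers (x), 62 mm (y), 70 mm high, origin at the centre of its underside; to be left alone
- square: chrome engineer's square lying flat, loose: stock 90 mm (y) by 16 mm, 14 mm high, origin under its middle; 22 mm wide blade reaching to 108 mm along +x from one end of the stock; to be left alone

How it is judged:
By the outcome, as a careful person would: the job done as asked, in the order asked, and still so for the second after the job is handed in, with the robot touching nothing.
It also fails if it takes over 72 s, if anything falls off the work surface, if the arm or the gripper's body presses on something with over 40 N, if the wrist force passes 120 N, or if a joint passes its speed limit or range.

## Working session

There is one attempt and no reset: what is moved stays moved. The work goes in short steps, Python scripts to look and compute and a shell command to move; the robot and the scene stay as the last step left them, time stands still between calls to the robot, and variables do not carry over. Pictures are saved under pics/ and viewed, and the job is handed in when it is done.

```bash
ls; mkdir -p pics
python3 - <<'E'
from workcell import bot
import cv2
s=bot.read_state(); print(s)
for n in ["side","top","wrist"]:
    c=bot.read_camera(n); cv2.imwrite(f"pics/{n}0.png",c["pixels"][:,:,::-1])
    print(n,c["fx"],c["fy"],c["cx"],c["cy"],c["R"],c["t"])
E
```

```text
pics
{'time': 0.0, 'q': array([-1.38190777e+00,  2.64782737e-01,  1.60539834e+00,  2.37283474e-05,
        1.27369322e+00, -3.68840896e-02]), 'joint_vel': array([ 4.54630967e-04, -6.20366810e-04, -2.50952990e-04,  3.88794808e-04,
       -4.49893171e-05,  6.04178103e-04]), 'joint_torque': array([ 2.46524023e-04, -5.15122640e+01, -3.67312682e+01, -1.83035431e-04,
        1.31714973e-02, -2.82596773e-07]), 'tool_pos': array([ 0.15099234, -0.65719307,  0.25492889]), 'tcp_rot': array([-0.23845221,  2.10440955, -2.0995931 ]), 'wrist_force': array([0.12426055, 0.50884663, 0.22418069]), 'torque': array([-0.01845176, -0.00679102,  0.00212726]), 'width': 0.9995265746176079}
side 559.9214764229798 559.9214764229798 317.0032100190829 252.7831953104065 [[-0.81574921 -0.5784001   0.00256092]
 [-0.31003973  0.43351962 -0.84613007]
 [ 0.4882915  -0.69102392 -0.5329703 ]] [0.42785999 0.21875859 0.92075637]
top 513.2662211128421 513.2662211128421 335.2456061685019 242.35759451563754 [[-1.60335407e-02 -9.99871291e-01  5.70972647e-04]
 [-9.81424966e-01  1.56285537e-02 -1.91208743e-01]
 [ 1.91175210e-01 -3.62611998e-03 -9.81549230e-01]] [-0.01871566  0.54981906  0.86322497]
wrist 397.53247562294916 397.53247562294916 324.63339883509957 241.62246754358563 [[ 0.22382288 -0.9746262  -0.00266259]
 [-0.93762738 -0.21607011  0.27233914]
 [-0.26600417 -0.05845921 -0.96219764]] [-0.67383198 -0.03605471  0.37997034]
```

View pics/top0.png

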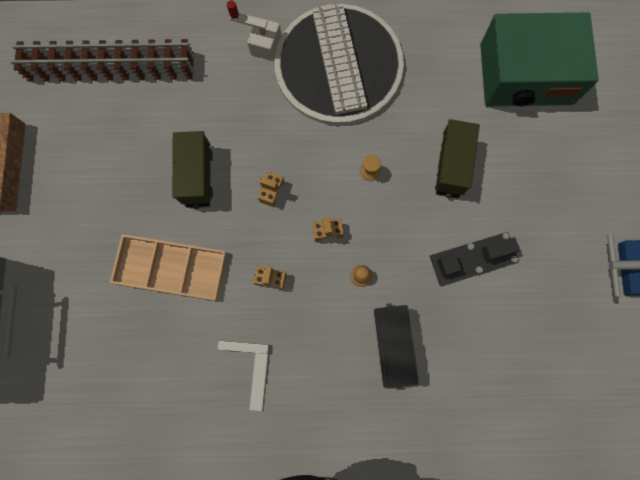

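View pics/side0.png

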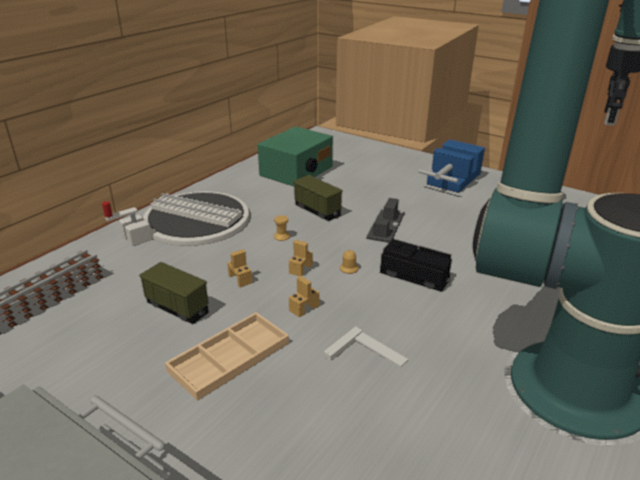

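View pics/wrist0.png

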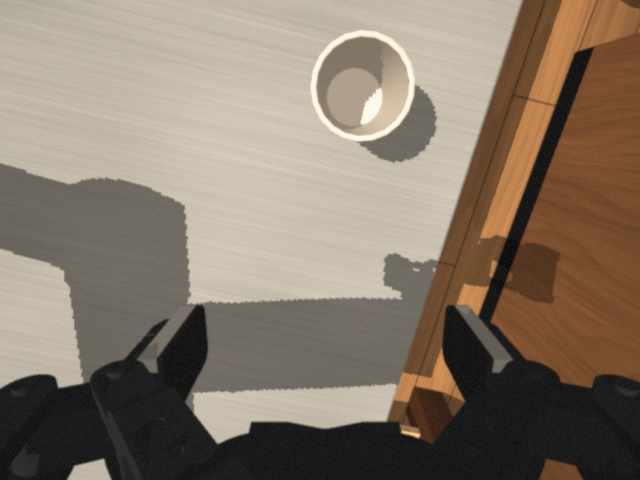

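The top view shows three saddles, at about (271,188), (327,229) and (270,277). The chimney is at (371,167) and the dome at (361,275). The gauge is at (475,258) with its long blade on the right at (500,250), and the tray is at (168,268). I'll enlarge the saddles, gauge and tray.

Run:
```python
import cv2, numpy as np
t=cv2.imread("pics/top0.png")
a=cv2.resize(t[155:305,240:400],None,fx=4.9,fy=4,interpolation=cv2.INTER_CUBIC)
a=cv2.resize(t[155:305,240:390],None,fx=4,fy=4,interpolation=cv2.INTER_CUBIC)
b=cv2.resize(t[220:300,420:530],None,fx=7,fy=7,interpolation=cv2.INTER_CUBIC)
b=cv2.convertScaleAbs(b,alpha=2)
c=cv2.resize(t[225:310,100:235],None,fx=5.5,fy=5.5,interpolation=cv2.INTER_CUBIC)
for n,i in zip("abc",[a,b,c]): cv2.imwrite(f"pics/c_{n}.png",i); print(i.shape)
```

```text
(600, 600, 3)
(560, 770, 3)
(468, 742, 3)
```

View pics/c_a.png

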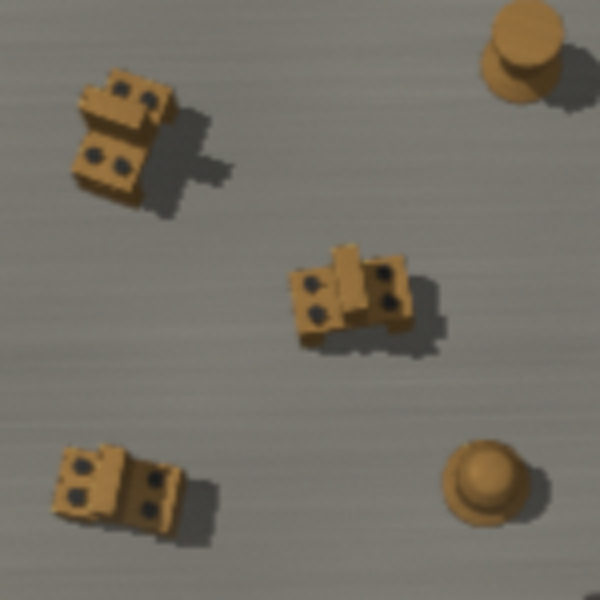

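View pics/c_b.png

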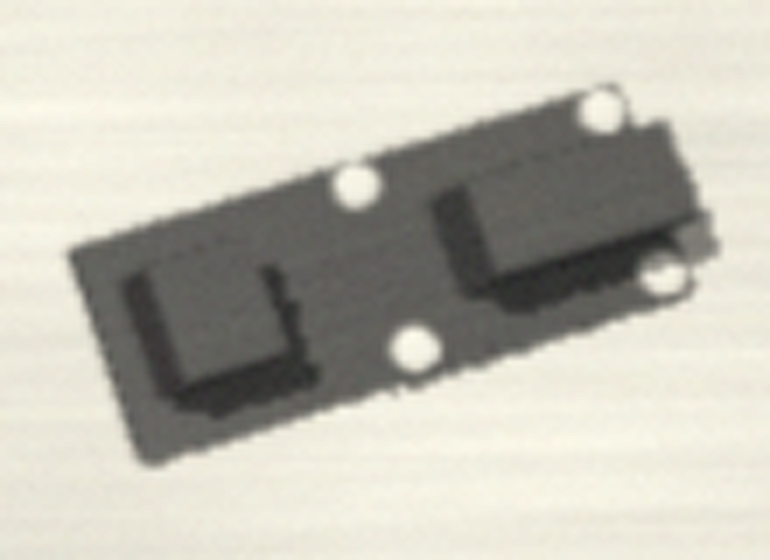

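View pics/c_c.png

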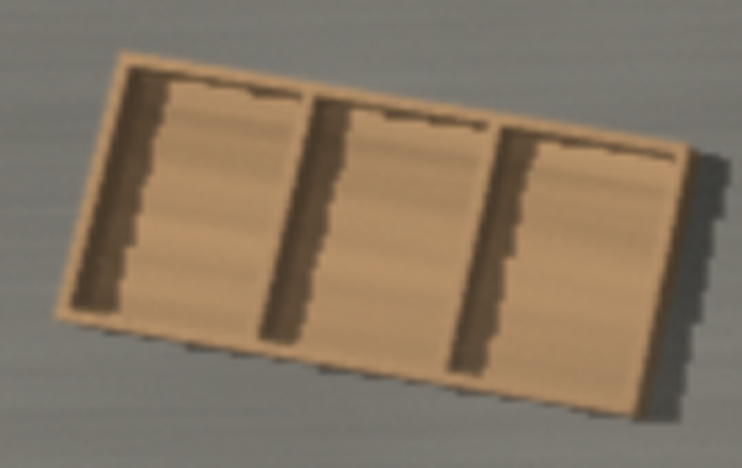

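```bash
cat > h.py <<'E'
import numpy as np, cv2
from workcell import bot
from scipy.spatial.transform import Rotation as Rn
def ray(c,uv,z):
    uv=np.atleast_2d(uv).astype(float)
    d=np.c_[(uv[:,0]-c["cx"])/c["fx"],(uv[:,1]-c["cy"])/c["fy"],np.ones(len(uv))]@c["R"]
    o=-c["R"].T@c["t"]
    return (o+d*((z/1000-o[2])/d[:,2])[:,None])*1000
def proj(c,P):
    X=np.atleast_2d(P)/1000@c["R"].T+c["t"]
    return np.c_[c["fx"]*X[:,0]/X[:,2]+c["cx"],c["fy"]*X[:,1]/X[:,2]+c["cy"]]
def snap(n,f):
    c=bot.read_camera(n); cv2.imwrite(f"pics/{f}.png",c["pixels"][:,:,::-1]); return c
def st():
    s=bot.read_state(); M=Rn.from_rotvec(s["tcp_rot"]).as_matrix()
    jaw=np.degrees(np.arctan2(M[1,2],M[0,2]))
    print("t",round(s["time"],2),"tcp",(s["tool_pos"]*1000).round(1),"jaw",jaw.round(2),"down",M[:,1].round(3),"F",s["wrist_force"].round(1),"T",s["torque"].round(2),"w",round(s["width"]*85.4,1),"q6",s["q"][5].round(2))
    return s
def ang(v): return np.degrees(np.arctan2(v[1],v[0]))
E
python3 - <<'E'
from h import *
c=bot.read_camera("top"); st()
A=np.array([240,155]);
def f(p,off,s,z): return ray(c,(np.array(p,float)+.5)/s-.5+np.array(off),z)
for n,m,d in [("A",(113,107),[(82,98),(142,116)]),("B",(350,278),[(345,250),(357,308)]),("C",(110,483),[(118,448),(105,518)])]:
    p=f([m],A,4,68)[0]; e=f(d,A,4,68); print(n,p.round(1),"tang len",np.linalg.norm(e[1]-e[0]).round(1),"dir",ang(e[1]-e[0]).round(1))
go=f([(465,185),(660,125),(695,215),(495,280)],(420,220),7,42)
ng=f([(150,270),(268,262),(295,350),(180,385)],(420,220),7,42)
for g in(go,ng): print(g.mean(0).round(1),[np.linalg.norm(g[i]-g[(i+1)%4]).round(1) for i in range(4)],[ang(g[i]-g[(i+1)%4]).round(1) for i in range(4)])
print("goto nogo",np.linalg.norm(go.mean(0)-ng.mean(0)),ang(ng.mean(0)-go.mean(0)))
pl=f([(68,252),(148,462),(617,85),(690,295)],(420,220),7,8); print("plate",pl.mean(0).round(1),np.linalg.norm(pl[0]-pl[1]),np.linalg.norm(pl[0]-pl[2]),ang(pl[0]-pl[2]),ang(pl[1]-pl[3]))
tr=f([(122,53),(690,145),(637,415),(57,320)],(100,225),5.5,20)
print("tray",tr.round(0).tolist(),tr.mean(0).round(1),[np.linalg.norm(tr[i]-tr[(i+1)%4]).round(1) for i in range(4)],[ang(tr[i]-tr[(i+1)%4]).round(1) for i in range(4)])
E
```

```text
t 0.2 tcp [ 151.  -657.4  255.4] jaw -77.06 down [-0.     0.001 -1.   ] F [-0.1 -0.1  0.4] T [-0.01  0.04  0.02] w 85.4 q6 -0.04
A [660.1  91.8  68. ] tang len 28.4 dir -108.2
B [579.6 -13.6  68. ] tang len 26.8 dir -169.4
C [490.1  91.6  68. ] tang len 30.9 dir 170.0
[ 535.9 -328.5   42. ] [np.float64(53.7), np.float64(24.8), np.float64(55.1), np.float64(25.6)] [np.float64(106.2), np.float64(16.5), np.float64(-73.0), np.float64(-166.7)]
[ 507.3 -235.1   42. ] [np.float64(30.5), np.float64(23.5), np.float64(31.1), np.float64(30.4)] [np.float64(93.0), np.float64(13.5), np.float64(-74.1), np.float64(-168.6)]
goto nogo 97.68142582844519 107.01248356350902
plate [ 523.5 -285.9    8. ] 59.2637565701308 156.05572779426495 106.04977518940844 106.05181249002989
tray [[578.0, 368.0, 20.0], [543.0, 176.0, 20.0], [453.0, 191.0, 20.0], [487.0, 384.0, 20.0]] [515.2 279.8  20. ] [np.float64(195.5), np.float64(91.3), np.float64(196.1), np.float64(91.5)] [np.float64(79.8), np.float64(-9.6), np.float64(-100.1), np.float64(170.1)]
```

```bash
python3 -m jog '[[40,40,-5,10,60],[80,80,-8,20,60],[120,120,-12,30,60],[160,160,-16,40,60],[200,200,-20,50,60],[240,240,-24,60,60],[280,280,-28,70,60],[320,320,-32,80,60],[355,355,-35,90,60],[372,371,-35,93,60]]' 60
python3 - <<'E'
from h import *
st()
c=snap("wrist","w1"); print((-c["R"].T@c["t"]*1000).round(1)); st()
im=cv2.imread("pics/w1.png"); cv2.imwrite("pics/w1b.png",cv2.convertScaleAbs(im,alpha=2))
E
```

```text
time: 1.45
tool_pos: [0.5245, -0.2845, 0.2207]
tcp_rot: [-1.33, 0.999, -0.997]
wrist_force: [-0.4, -0.4, 0.3]
width: 0.701
t 1.45 tcp [ 524.5 -284.5  220.7] jaw 16.24 down [-0.     0.001 -1.   ] F [-0.4 -0.4  0.3] T [ 0.   -0.    0.03] w 59.9 q6 -0.82
[ 505.2 -218.7  339.3]
t 1.5 tcp [ 525.9 -283.3  220.9] jaw 16.31 down [ 0.001  0.002 -1.   ] F [0.7 0.2 0.6] T [-0.01 -0.08  0.05] w 60.0 q6 -0.82
```

View pics/w1b.png

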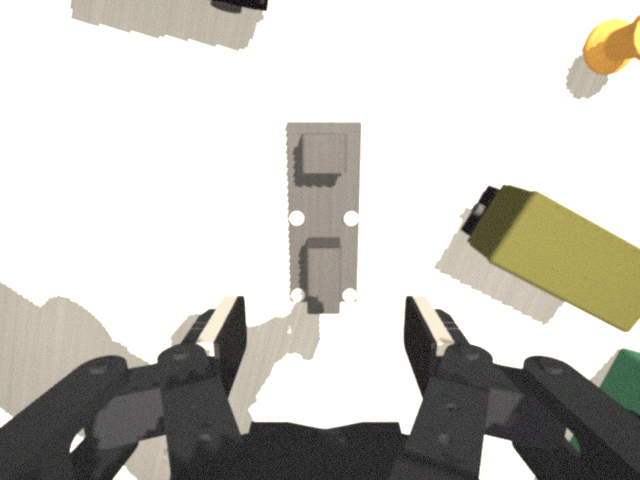

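The wrist view shows the gauge upright, with the no-go blade at (324,152), the go blade at (324,278) and the plate spanning x 288–360. I'll retake it now the arm has settled and measure by mask.

Run:
```python
from h import *
c=snap("wrist","w2"); s=st()
for k in range(3): st()
im=cv2.imread("pics/w2.png"); print(im.mean(2)[200,250], im[150,324],im[215,325],im[270,324], im[260,312],im[330,324])
g=im.mean(2)
for r in [130,150,165,185,235,255,275,285]: print(r,g[r,280:368:2].astype(int).tolist())
z=cv2.resize(im[110:330,270:380],None,fx=2.7*1.0,fy=2.7,interpolation=cv2.INTER_CUBIC)
cv2.imwrite("pics/w2z.png",cv2.convertScaleAbs(cv2.resize(im[110:330,230:420],None,fx=2.7,fy=2.7,interpolation=cv2.INTER_CUBIC),alpha=3))
```

```text
t 1.55 tcp [ 524.6 -284.8  221. ] jaw 16.15 down [ 0.     0.001 -1.   ] F [-1.3 -0.6 -0.3] T [-0.01  0.02  0.04] w 60.2 q6 -0.82
t 1.55 tcp [ 524.6 -284.8  221. ] jaw 16.15 down [ 0.     0.001 -1.   ] F [-1.3 -0.6 -0.3] T [-0.01  0.02  0.04] w 60.2 q6 -0.82
t 1.55 tcp [ 524.6 -284.8  221. ] jaw 16.15 down [ 0.     0.001 -1.   ] F [-1.3 -0.6 -0.3] T [-0.01  0.02  0.04] w 60.2 q6 -0.82
t 1.55 tcp [ 524.6 -284.8  221. ] jaw 16.15 down [ 0.     0.001 -1.   ] F [-1.3 -0.6 -0.3] T [-0.01  0.02  0.04] w 60.2 q6 -0.82
180.0 [73 79 84] [68 74 77] [70 74 79] [68 74 79] [155 168 178]
130 [166, 105, 77, 79, 82, 84, 79, 79, 81, 78, 81, 81, 79, 81, 79, 83, 80, 79, 81, 80, 81, 79, 82, 75, 77, 79, 81, 82, 80, 83, 81, 83, 77, 77, 81, 80, 79, 76, 78, 138, 175, 178, 182, 175]
150 [172, 155, 82, 79, 78, 71, 43, 43, 46, 44, 72, 77, 76, 76, 78, 78, 80, 77, 77, 76, 79, 80, 78, 80, 75, 74, 79, 77, 73, 79, 76, 71, 78, 85, 81, 78, 81, 82, 84, 161, 177, 176, 178, 180]
165 [174, 162, 88, 76, 80, 71, 46, 45, 46, 44, 70, 75, 78, 79, 77, 74, 78, 80, 78, 76, 73, 80, 76, 78, 74, 72, 77, 78, 72, 77, 77, 71, 77, 79, 8
[... 298 characters left out ...]
75, 77, 76, 73, 75, 77, 74, 77, 76, 76, 76, 80, 76, 75, 75, 78, 80, 77, 80, 77, 76, 75, 79, 89, 163, 174, 178, 177, 175, 178]
255 [178, 179, 168, 90, 74, 73, 76, 72, 46, 45, 45, 40, 56, 73, 75, 75, 79, 74, 75, 77, 77, 78, 77, 76, 76, 73, 77, 79, 69, 72, 77, 78, 77, 78, 80, 80, 81, 105, 171, 176, 179, 179, 180, 176]
275 [174, 173, 172, 122, 72, 75, 74, 72, 53, 40, 42, 43, 54, 70, 71, 77, 74, 74, 77, 75, 73, 73, 74, 78, 74, 76, 77, 75, 71, 76, 75, 75, 77, 77, 78, 76, 80, 122, 175, 179, 178, 177, 174, 177]
285 [175, 175, 176, 122, 72, 72, 73, 74, 59, 44, 45, 42, 55, 73, 74, 75, 78, 73, 73, 76, 79, 78, 73, 77, 75, 72, 75, 76, 70, 74, 79, 80, 75, 80, 77, 74, 77, 135, 176, 178, 171, 172, 177, 176]
```

View pics/w2z.png

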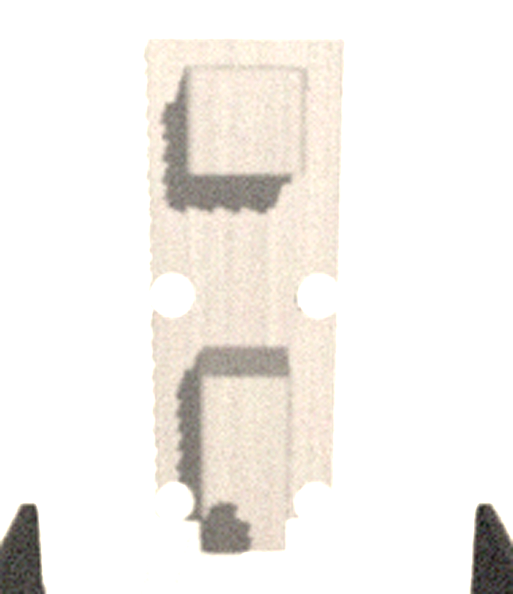

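Run:
```python
from h import *
c=bot.read_camera("wrist"); s=st()
im=c["pixels"].astype(float).mean(2); im=cv2.GaussianBlur(im,(3,3),0)
R=[];L=[]
for r in list(range(126,205))+list(range(228,285)):
    row=im[r]
    j=next(j for j in range(345,375) if row[j]>127); R.append((j-1+(127-row[j-1])/(row[j]-row[j-1]),r))
    j=next(j for j in range(300,270,-1) if row[j]>127); L.append((j+1-(127-row[j+1])/(row[j]-row[j+1]),r))
PR=ray(c,R,8);PL=ray(c,L,8)
for P in(PR,PL):
    vx,vy,x0,y0=cv2.fitLine(P[:,:2].astype(np.float32),cv2.DIST_HUBER,0,.01,.01).ravel(); print("edge yaw",np.degrees(np.arctan2(vy,vx)),x0,y0)
a=np.radians(16.1);u=np.array([np.cos(a),np.sin(a)]);w=np.array([-u[1],u[0]])
f=lambda P:(np.c_[P[:,:2]@u,P[:,:2]@w]).round(1)
print("plate R",f(PR)[::30].tolist());print("plate L",f(PL)[::30].tolist())
z=lambda p:(np.array(p,float)+.5)/2.7-.5+np.array([230,110])
print("go  L",f(ray(c,z([(202,380),(202,460),(202,545)]),42)).tolist());print("go  R",f(ray(c,z([(289,380),(287,460),(285,545)]),42)).tolist())
print("ngo L",f(ray(c,z([(188,75),(189,165)]),42)).tolist());print("ngo R",f(ray(c,z([(305,75),(303,165)]),42)).tolist())
tp=s["tool_pos"]*1000; print("tcp u,w",tp[:2]@u,tp[:2]@w)
top=np.array([[523.5,-285.9,0]]);print("top est",f(top))
# vertical blade end faces bottom etc
print("plate far/near",f(ray(c,z([(240,40)]),8)).tolist(), "go ends",f(ray(c,z([(245,376),(245,550)]),42)).tolist(),"ngo",f(ray(c,z([(245,66),(245,176)]),42)).tolist())
```

```text
t 1.6 tcp [ 523.6 -285.9  221. ] jaw 16.04 down [-0.001  0.    -1.   ] F [-0.4  0.8  0.4] T [ 0.05 -0.03  0.01] w 60.1 q6 -0.82
edge yaw -73.99548 551.10205 -275.55438
edge yaw -73.86825 491.08163 -286.48514
plate R [[453.3, -347.5], [453.1, -371.0], [453.2, -395.5], [453.1, -441.3], [452.9, -468.8]]
plate L [[392.4, -347.5], [392.3, -371.1], [392.1, -395.6], [392.4, -441.4], [392.3, -468.8]]
go  L [[409.0, -441.3], [408.7, -466.1], [408.4, -493.5]]
go  R [[434.2, -441.3], [433.9, -466.0], [433.5, -493.5]]
ngo L [[406.4, -355.8], [406.3, -379.7]]
ngo R [[437.8, -355.8], [437.5, -379.6]]
tcp u,w 423.77833383057157 -419.91895567766653
top est [[ 423.7 -419.9]]
plate far/near [[419.9, -346.3]] go ends [[421.5, -440.1], [421.4, -495.2]] ngo [[421.7, -353.4], [421.6, -382.7]]
```

Run:
```python
from h import *
c=bot.read_camera("wrist"); s=st()
im=c["pixels"].astype(float).mean(2); im=cv2.GaussianBlur(im,(3,3),0)
for r in [300,304,308,312,316,320]:
    row=im[r]; print(r,row[225:262:2].astype(int).tolist(),row[394:432:2].astype(int).tolist())
M=Rn.from_rotvec(s["tcp_rot"]).as_matrix(); p=s["tool_pos"]
for a in (0,6,25): print(a,proj(c,(p*1000+M[:,1]*a)[None]),proj(c,(p*1000+M[:,1]*a+M[:,2]*30)[None]),proj(c,(p*1000+M[:,1]*a-M[:,2]*30)[None]))
# camera pose in tool frame
C=-c["R"].T@c["t"]; print("cam in tool",(M.T@(C-p)*1000).round(2)); print((c["R"]@M).round(4))
cv2.imwrite("pics/w3f.png",cv2.convertScaleAbs(cv2.resize(c["pixels"][280:460,170:490,::-1],None,fx=2.4,fy=2.4),alpha=2))
```

```text
t 1.65 tcp [ 523.  -286.7  221. ] jaw 15.96 down [-0.001 -0.    -1.   ] F [-0.5  0.2  0.2] T [ 0.   -0.02  0.  ] w 60.0 q6 -0.82
300 [120, 120, 119, 119, 116, 78, 36, 25, 24, 45, 143, 177, 179, 179, 178, 177, 178, 176, 173] [175, 174, 175, 175, 174, 148, 53, 22, 24, 30, 71, 112, 119, 120, 119, 119, 121, 139, 169]
304 [120, 119, 120, 116, 79, 34, 25, 24, 21, 35, 123, 174, 178, 178, 176, 177, 177, 176, 173] [175, 175, 176, 175, 173, 132, 40, 17, 20, 24, 30, 65, 113, 120, 119, 118, 119, 120, 133]
308 [120, 119, 114, 77, 33, 24, 24, 24, 21, 32, 107, 173, 178, 177, 176, 177, 177, 174, 173] [173, 175, 175, 173, 171, 117, 34, 19, 18, 20, 25, 30, 65, 112, 118, 119, 118, 118, 118]
312 [118, 113, 72, 32, 27, 25, 23, 22, 23, 28, 96, 171, 178, 176, 176, 177, 174, 172, 174] [175, 175, 174, 175, 170, 105, 28, 18, 18, 16, 21, 24, 27, 65, 111, 119, 119, 120, 119]
316 [111, 65, 30, 26, 24, 24, 24, 23, 21, 25, 87, 169, 176, 175, 176, 176, 173, 173, 175] [174, 174, 173, 174, 169, 101, 25, 16, 18, 17, 16, 16, 22, 29, 65, 112, 119, 119, 119]
320 [65, 30, 25, 24, 24, 24, 24, 25, 26, 21, 74, 159, 174, 175, 176, 175, 171, 174, 176] [174, 173, 174, 172, 162, 84, 21, 20, 18, 16, 15, 19, 19, 24, 29, 58, 105, 118, 120]
0 [[322.8433237  344.81287782]] [[412.59197576 344.94175954]] [[233.09436321 344.68399567]]
6 [[322.92446341 335.85227855]] [[408.93486675 335.97580678]] [[236.9137768  335.72874991]]
25 [[323.14200932 311.82776854]] [[399.12968826 311.93693708]] [[247.15410929 311.71859969]]
cam in tool [ -69.22 -118.56    0.55]
[[-1.400e-03  4.000e-04  1.000e+00]
 [ 9.626e-01 -2.710e-01  1.400e-03]
 [ 2.710e-01  9.626e-01  0.000e+00]]
```

View pics/w3f.png

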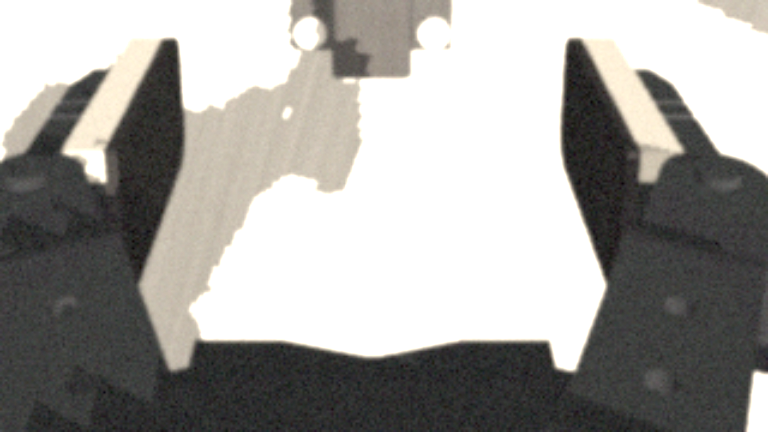

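```bash
cat > gm.py <<'E'
from h import *
def gauge(n):
    s0=st(); c=snap("wrist",n); s1=st()
    im=c["pixels"].astype(float).mean(2); im=cv2.GaussianBlur(im,(3,3),0)
    return s0,c,im
E
python3 - <<'E'
from gm import *
for k in range(3):
    s,c,im=gauge("w4")
p=s["tool_pos"]*1000; M=Rn.from_rotvec(s["tcp_rot"]).as_matrix()
C=-c["R"].T@c["t"]*1000; print("cam in tool",(M.T@(C-p)).round(2))
R=[];L=[]
for r in list(range(126,205))+list(range(228,285)):
    row=im[r]
    j=next(j for j in range(345,375) if row[j]>127); R.append((j-1+(127-row[j-1])/(row[j]-row[j-1]),r))
    j=next(j for j in range(300,270,-1) if row[j]>127); L.append((j+1-(127-row[j+1])/(row[j]-row[j+1]),r))
PR=ray(c,R,8);PL=ray(c,L,8)
print("plate in tool z",((PR-p)@M[:,2]).mean(),((PL-p)@M[:,2]).mean())
fl=[];fr=[]
for r in range(298,320):
    row=im[r]
    j=next(j for j in range(240,262) if row[j]>100 and row[j-1]<=100); fl.append(j-1+(100-row[j-1])/(row[j]-row[j-1]))
    j=next(j for j in range(412,390,-1) if row[j]>100 and row[j+1]<=100); fr.append(j+(row[j]-100)/(row[j]-row[j+1]))
print("finger mid",(np.array(fl)+fr)[::4]/2)
# blade detail averages across rows
print("go cols",im[250:285,296:345].mean(0).astype(int).tolist())
print("ngo cols",im[142:172,292:350].mean(0).astype(int).tolist())
E
```

```text
t 1.65 tcp [ 523.  -286.7  221. ] jaw 15.96 down [-0.001 -0.    -1.   ] F [-0.5  0.2  0.2] T [ 0.   -0.02  0.  ] w 60.0 q6 -0.82
t 1.7 tcp [ 522.6 -287.2  221.1] jaw 15.9 down [-0.001 -0.    -1.   ] F [-0.2 -0.1  0.5] T [-0.04  0.04  0.  ] w 60.2 q6 -0.82
t 1.7 tcp [ 522.6 -287.2  221.1] jaw 15.9 down [-0.001 -0.    -1.   ] F [-0.2 -0.1  0.5] T [-0.04  0.04  0.  ] w 60.2 q6 -0.82
t 1.75 tcp [ 522.4 -287.5  221.2] jaw 15.87 down [-0.001 -0.    -1.   ] F [-0.6 -0.7 -0.8] T [-0.03 -0.01 -0.03] w 60.3 q6 -0.82
t 1.75 tcp [ 522.4 -287.5  221.2] jaw 15.87 down [-0.001 -0.    -1.   ] F [-0.6 -0.7 -0.8] T [-0.03 -0.01 -0.03] w 60.3 q6 -0.82
t 1.8 tcp [ 522.3 -287.7  221.2] jaw 15.84 down [-0. -0. -1.] F [0.4 0.4 0.3] T [-0.06  0.01 -0.02] w 59.8 q6 -0.82
cam in tool [ -68.66 -118.57   -0.14]
plate in tool z 31.01067547358798 -29.742800966500827
finger mid [324.61042882 324.54633323 324.67850799 324.5848708  324.6109143
 324.58974898]
go cols [75, 75, 74, 74, 72, 66, 56, 47, 42, 41, 41, 42, 43, 45, 50, 59, 67, 71, 74, 74, 75, 76, 76, 77, 77, 76, 75, 75, 75, 75, 75, 76, 76, 76, 76, 76, 75, 75, 75, 75, 75, 75, 75, 75, 75, 74, 73, 71, 73]
ngo cols [78, 78, 77, 72, 64, 55, 50, 47, 46, 45, 44, 44, 47, 54, 62, 69, 73, 75, 75, 75, 74, 74, 74, 74, 75, 76, 76, 76, 75, 74, 74, 75, 75, 75, 75, 76, 76, 76, 75, 75, 75, 75, 74, 74, 74, 74, 75, 75, 75, 74, 74, 75, 76, 76, 75, 73, 71, 73]
```

```bash
python3 -m jog '[[6,30,0,10,60],[12,65,-5,20,60],[18,100,-10,30,60],[25,135,-20,40,60],[32,170,-30,50,60],[39,205,-45,60,60],[46,240,-60,70,60],[53,262,-75,80,60],[57,273,-80,85,60],[57,273,-80,85,60]]' 60
python3 - <<'E'
from gm import *
s,c,im=gauge("w5")
E
```

```text
time: 3.05
tool_pos: [0.5797, -0.0142, 0.1408]
tcp_rot: [-1.566, -0.148, 0.15]
wrist_force: [-0.8, 0.3, 0.2]
width: 0.706
t 3.05 tcp [579.7 -14.2 140.8] jaw 100.86 down [-0.001 -0.    -1.   ] F [-0.8  0.3  0.2] T [-0.01 -0.01  0.02] w 60.3 q6 -1.83
t 3.1 tcp [579.9 -14.6 141.2] jaw 100.8 down [-0. -0. -1.] F [-0.3  0.  -0.2] T [-0.05  0.   -0.01] w 60.0 q6 -1.83
```

View pics/w5.png

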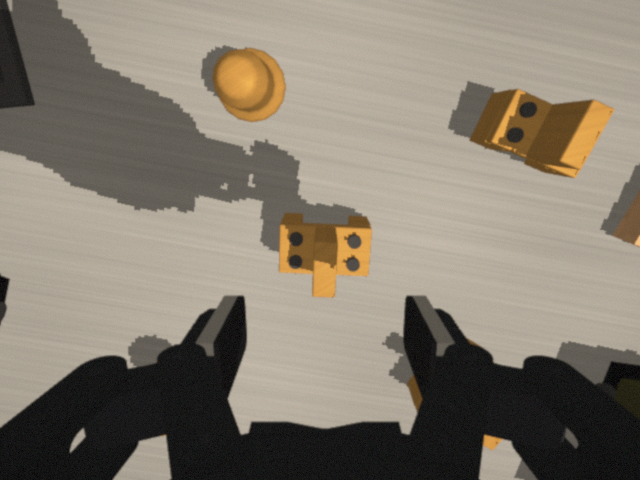

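The wrist view shows saddle B's tang at column 324, level with the finger midline at 324.6 and square to the jaws. I'll check where it lies along the tang.

Run:
```python
from h import *
c=bot.read_camera("wrist"); st()
im=c["pixels"]; 
print(im[225:302:3,324].tolist())
for z,uv in [(68,[(324.5,262),(324.5,297)]),(34,[(280,222),(281,271),(370,224),(370,275)])]: print(ray(c,uv,z).round(1).tolist())
cv2.imwrite("pics/w5z.png",cv2.resize(im[200:310,260:400,::-1],None,fx=4,fy=4,interpolation=cv2.INTER_CUBIC))
```

```text
t 3.15 tcp [580.1 -14.9 141.6] jaw 100.79 down [ 0. -0. -1.] F [ 0.7 -0.6  0.3] T [ 0.02  0.   -0.02] w 60.5 q6 -1.83
[[107, 80, 40], [104, 74, 35], [102, 74, 33], [106, 74, 35], [107, 77, 39], [108, 78, 38], [124, 90, 43], [121, 88, 44], [124, 91, 45], [125, 89, 46], [127, 92, 45], [126, 93, 45], [150, 107, 50], [222, 163, 78], [229, 170, 82], [225, 165, 80], [225, 163, 78], [224, 161, 77], [221, 160, 75], [223, 162, 78], [223, 162, 75], [222, 160, 78], [224, 163, 77], [220, 158, 76], [185, 167, 145], [183, 173, 158]]
[[575.7, -15.6, 68.0], [594.7, -12.0, 68.0]]
[[567.8, -43.5, 34.0], [597.5, -38.2, 34.0], [559.1, 8.2, 34.0], [590.0, 15.1, 34.0]]
```

View pics/w5z.png

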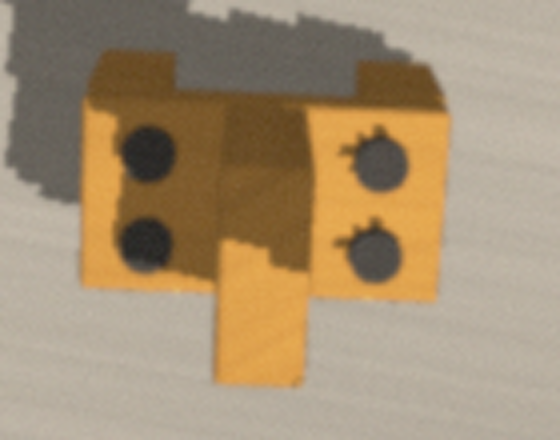

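The web corners at 34 mm average to (578.6, -14.6), which matches the TCP to within 1.5 mm. I'll descend and grip.

```bash
python3 -m jog '[[-1,0,-20,0,50],[-1,0,-40,0,40],[-1,0,-60,0,40],[-1,0,-72,0,40],[-1,0,-77,0,40],[-1,0,-77,0,30],[-1,0,-77,0,5],[-1,0,-77,0,5],[-1,0,-77,0,5],[-1,0,-77,0,5]]' 50
python3 - <<'E'
from h import *
st()
E
```

```text
time: 4.4
tool_pos: [0.5799, -0.0139, 0.0651]
tcp_rot: [-1.566, -0.151, 0.149]
wrist_force: [0.5, 0.1, 2.6]
width: 0.129
t 4.4 tcp [579.9 -13.9  65.1] jaw 100.94 down [ 0.002 -0.    -1.   ] F [0.5 0.1 2.6] T [-0.   -0.11 -0.01] w 11.0 q6 -1.83
```

```bash
python3 -m jog '[[0,0,25,0,5],[0,-15,60,-10,5],[-5,-55,75,-20,5],[-12,-100,75,-30,5],[-19,-150,75,-40,5],[-26,-200,75,-50,5],[-33,-250,75,-60,5],[-39,-290,75,-70,5],[-43,-315,75,-80,5],[-44,-318,75,-85,5]]' 50
python3 - <<'E'
from gm import *
s,c,im=gauge("w6")
for k in range(2): bot.read_camera("wrist")
st()
E
```

```text
time: 5.65
tool_pos: [0.5341, -0.3337, 0.1386]
tcp_rot: [-1.326, 1.007, -1.006]
wrist_force: [0.5, 0.3, -1.2]
width: 0.126
t 5.65 tcp [ 534.1 -333.7  138.6] jaw 15.59 down [-0.001  0.    -1.   ] F [ 0.5  0.3 -1.2] T [0.04 0.01 0.  ] w 10.8 q6 -0.87
t 5.7 tcp [ 534.1 -333.1  138.5] jaw 15.51 down [-0.001  0.001 -1.   ] F [ 0.3  0.3 -2.4] T [-0.04  0.07  0.04] w 11.2 q6 -0.87
t 5.8 tcp [ 534.4 -331.8  138.6] jaw 15.98 down [-0.001  0.001 -1.   ] F [-0.   0.8  0.1] T [-0.03  0.05  0.02] w 11.2 q6 -0.87
```

View pics/w6.png

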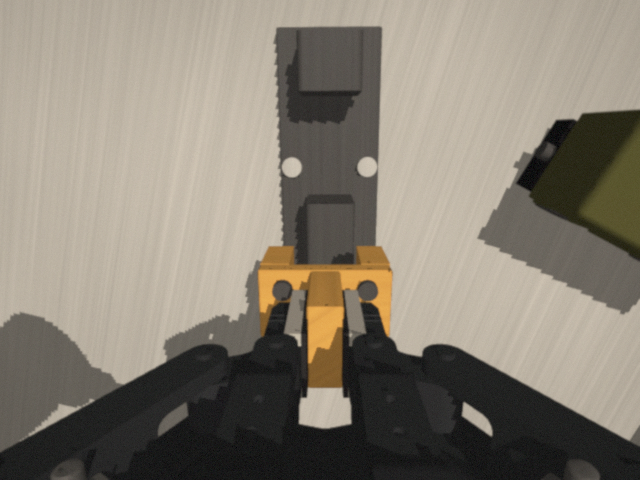

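Saddle B is held level and its slot lies over the go blade. Its mid-column is about 325.7 against about 330 for the blade, so it needs to shift about 2 mm to the right. I'll measure again once it settles.

Run:
```python
from gm import *
s,c,im=gauge("w7")
for r in (180,205,225,240): print(r,im[r,270:390:2].astype(int).tolist())
cv2.imwrite("pics/w7z.png",cv2.convertScaleAbs(cv2.resize(c["pixels"][10:330,230:430,::-1],None,fx=1.8,fy=1.8,interpolation=cv2.INTER_CUBIC),alpha=2.2))
```

```text
t 5.8 tcp [ 534.4 -331.8  138.6] jaw 15.98 down [-0.001  0.001 -1.   ] F [-0.   0.8  0.1] T [-0.03  0.05  0.02] w 11.2 q6 -0.87
t 5.85 tcp [ 534.7 -331.5  138.7] jaw 16.02 down [-0.001  0.001 -1.   ] F [ 0.7  0.3 -1.4] T [ 0.02 -0.03  0.02] w 11.1 q6 -0.87
180 [187, 186, 185, 183, 178, 119, 77, 77, 93, 111, 123, 116, 104, 89, 77, 80, 82, 83, 83, 80, 80, 83, 82, 83, 81, 80, 82, 82, 82, 82, 82, 81, 81, 80, 80, 83, 85, 84, 83, 82, 81, 81, 83, 82, 81, 87, 103, 119, 122, 115, 100, 88, 85, 125, 177, 183, 183, 184, 186, 185]
205 [182, 186, 184, 184, 160, 105, 77, 79, 80, 79, 80, 79, 80, 81, 79, 78, 65, 50, 54, 55, 55, 54, 55, 54, 57, 55, 53, 51, 52, 55, 56, 55, 54, 52, 52, 50, 53, 53, 53, 54, 55, 66, 81, 84, 85, 85, 82, 84, 83, 83, 82, 83, 96, 161, 185, 186, 185, 185, 185, 185]
225 [185, 184, 185, 189, 184, 166, 103, 79, 80, 78, 80, 78, 66, 51, 45, 46, 44, 48, 61, 74, 78, 78, 79, 81, 81, 80, 79, 79, 79, 80, 81, 81, 80, 80, 81, 81, 80, 80, 81, 80, 77, 75, 82, 82, 83, 83, 80, 83, 82, 82, 81, 82, 116, 177, 184, 184, 186, 188, 188, 185]
240 [186, 188, 184, 182, 179, 136, 86, 78, 80, 78, 78, 78, 62, 48, 45, 43, 46, 47, 58, 73, 77, 78, 79, 80, 82, 81, 78, 78, 78, 80, 80, 80, 80, 78, 79, 78, 79, 79, 80, 79, 77, 74, 81, 83, 81, 81, 81, 83, 82, 82, 82, 85, 134, 179, 186, 187, 185, 186, 188, 184]
```

View pics/w7z.png

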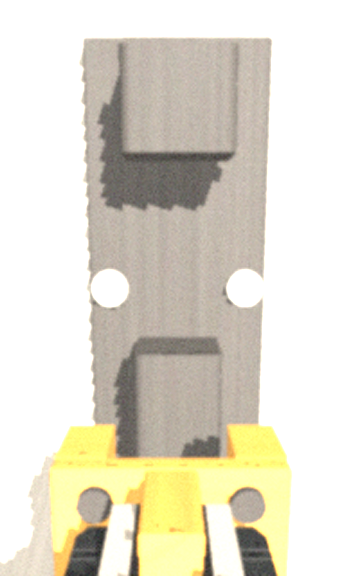

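```bash
python3 -m jog '[[1,0.3,-5,0,5],[1.3,0.4,-10,0,5],[1.3,0.4,-15,0,5],[1.3,0.4,-20,0,5],[1.3,0.4,-24,0,5],[1.3,0.4,-26,0,5],[1.3,0.4,-27,0,5],[1.3,0.4,-27,0,5],[1.3,0.4,-27,0,5],[1.3,0.4,-27,0,5]]' 25
python3 - <<'E'
from gm import *
s,c,im=gauge("w8"); snap("side","s8"); st()
cv2.imwrite("pics/w8z.png",cv2.convertScaleAbs(cv2.resize(c["pixels"][0:320,220:440,::-1],None,fx=1.8,fy=1.8,interpolation=cv2.INTER_CUBIC),alpha=2.2))
for r in (150,165,180,195,210): print(r,im[r,265:395:2].astype(int).tolist())
E
```

```text
time: 7.1
tool_pos: [0.5365, -0.3316, 0.1125]
tcp_rot: [-1.328, 1.002, -1.002]
wrist_force: [0.3, -0.1, -2.1]
width: 0.13
t 7.1 tcp [ 536.5 -331.6  112.5] jaw 15.93 down [ 0. -0. -1.] F [ 0.3 -0.1 -2.1] T [-0.   -0.01  0.02] w 11.1 q6 -0.87
t 7.15 tcp [ 536.5 -331.5  112.4] jaw 15.94 down [ 0. -0. -1.] F [ 0.1  0.4 -1.5] T [-0.02 -0.01  0.01] w 10.9 q6 -0.87
t 7.2 tcp [ 536.5 -331.5  112.4] jaw 15.94 down [ 0. -0. -1.] F [ 0.8 -1.  -0.9] T [ 0.02 -0.   -0.  ] w 11.3 q6 -0.87
150 [185, 163, 109, 79, 81, 83, 81, 80, 82, 81, 82, 83, 80, 78, 83, 84, 84, 83, 81, 81, 82, 83, 84, 83, 81, 80, 81, 83, 84, 83, 84, 83, 83, 81, 81, 81, 83, 86, 86, 85, 85, 84, 83, 85, 84, 86, 84, 84, 86, 84, 84, 85, 84, 83, 84, 83, 83, 125, 176, 181, 182, 182, 180, 182, 185]
165 [186, 183, 157, 89, 89, 132, 174, 185, 188, 192, 189, 179, 148, 101, 83, 83, 83, 82, 82, 82, 81, 83, 82, 85, 81, 81, 81, 83, 83, 83, 84, 82, 82, 82, 80, 80, 81, 85, 86, 85, 83, 83, 83, 84, 84, 84, 88, 125, 167, 184, 189, 190, 191, 185, 161, 110, 90, 150, 180, 181, 182, 183, 186, 184, 183]
180 [185, 180, 145, 88, 111, 171, 185, 187, 188, 190, 189, 189, 187, 150, 94, 83, 83, 81, 82, 81, 82, 84, 83, 82, 81, 81, 82, 83, 83, 83, 83, 82, 82, 83, 81, 81, 81, 86, 86, 84, 83, 82, 82, 82, 82, 72, 109, 172, 186, 187, 189, 190, 189, 191, 185, 147, 107, 157, 181, 184, 185, 184, 184, 185, 185]
195 [183, 185, 166, 110, 77, 80, 80, 80, 80, 80, 80, 80, 79, 79, 80, 82, 83, 84, 81, 79, 81, 83, 82, 83, 82, 80, 81, 83, 83, 81, 82, 81, 81, 81, 81, 79, 82, 83, 83, 83, 82, 82, 82, 82, 83, 84, 84, 86, 85, 83, 83, 84, 82, 82, 82, 83, 116, 178, 185, 183, 184, 185, 184, 184, 185]
210 [185, 183, 176, 122, 79, 80, 79, 78, 80, 81, 80, 81, 81, 79, 80, 79, 63, 52, 54, 53, 53, 54, 56, 54, 53, 55, 54, 53, 53, 56, 55, 52, 55, 54, 53, 55, 54, 54, 54, 54, 56, 55, 57, 74, 82, 84, 83, 85, 84, 82, 85, 84, 83, 82, 83, 85, 127, 178, 185, 186, 185, 185, 185, 185, 186]
```

View pics/w8z.png

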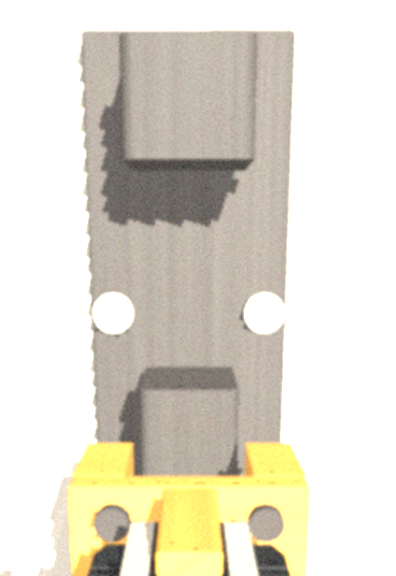

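The studs' mid-column is 324.5 and the slot's is 325, so the slot is lined up with the blade to within 0.5 mm. I'll lower gently to just past the blade's top.

```bash
python3 -m jog '[[0,0,-2,0,5],[0,0,-4,0,5],[0,0,-5,0,5],[0,0,-5.5,0,5],[0,0,-6,0,5],[0,0,-6.5,0,5],[0,0,-7,0,5],[0,0,-7.5,0,5],[0,0,-8,0,5],[0,0,-8,0,5]]' 25
python3 - <<'E'
from h import *
st();
E
```

```text
time: 8.45
tool_pos: [0.5364, -0.3315, 0.1042]
tcp_rot: [-1.328, 1.002, -1.002]
wrist_force: [0.4, -0.5, -2.3]
width: 0.132
t 8.45 tcp [ 536.4 -331.5  104.2] jaw 15.94 down [-0.  0. -1.] F [ 0.4 -0.5 -2.3] T [0.03 0.05 0.  ] w 11.3 q6 -0.87
```

There's no contact at base height 39 mm, so it is entering over the go blade. I'll go on down, slowing at the end.

```bash
python3 -m jog '[[0,0,-3,0,5],[0,0,-6,0,5],[0,0,-9,0,5],[0,0,-12,0,5],[0,0,-15,0,5],[0,0,-18,0,5],[0,0,-20,0,5],[0,0,-21.5,0,5],[0,0,-22.5,0,5],[0,0,-23.2,0,5]]' 25
python3 - <<'E'
from h import *
st(); c=snap("wrist","w9")
E
```

```text
time: 9.7
tool_pos: [0.5364, -0.3315, 0.0811]
tcp_rot: [-1.328, 1.002, -1.002]
wrist_force: [-0.0, 0.6, -1.8]
width: 0.133
t 9.7 tcp [ 536.4 -331.5   81.1] jaw 15.93 down [ 0. -0. -1.] F [-0.   0.6 -1.8] T [ 0.01 -0.08 -0.03] w 11.3 q6 -0.87
```

View pics/w9.png

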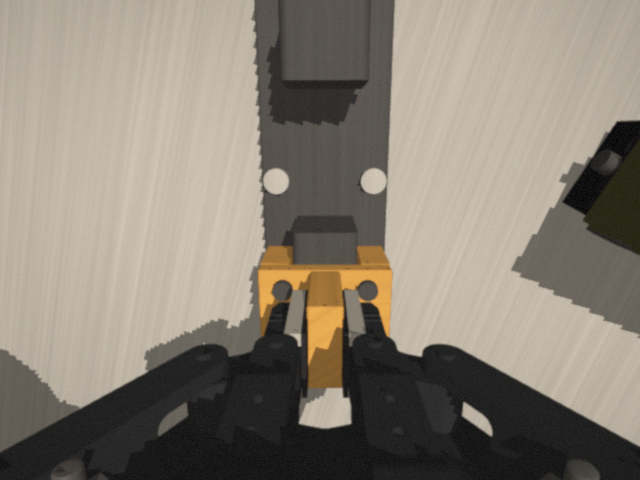

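```bash
python3 -m jog '[[0,0,-0.5,0,5],[0,0,-1,0,5],[0,0,-1,0,5],[0,0,15,0,5],[0,0,36,0,5],[-9,32,38,0,5],[-18,64,38,0,5],[-27.5,96,36,0,5],[-27.5,96,32,0,5],[-27.5,96,31,0,5]]' 25
python3 - <<'E'
from h import *
st(); bot.read_camera("wrist");bot.read_camera("wrist");st(); c=snap("wrist","w10");st()
cv2.imwrite("pics/w10z.png",cv2.convertScaleAbs(cv2.resize(c["pixels"][60:340,220:440,::-1],None,fx=2,fy=2,interpolation=cv2.INTER_CUBIC),alpha=2.2))
E
```

```text
time: 11.0
tool_pos: [0.5097, -0.236, 0.1131]
tcp_rot: [-1.328, 1.0, -1.003]
wrist_force: [-1.1, 0.2, -1.0]
width: 0.128
t 11.0 tcp [ 509.7 -236.   113.1] jaw 15.97 down [ 0.002 -0.001 -1.   ] F [-1.1  0.2 -1. ] T [-0.02 -0.05 -0.04] w 11.0 q6 -0.76
t 11.1 tcp [ 509.6 -236.5  112.8] jaw 15.91 down [ 0.001 -0.001 -1.   ] F [ 0.5 -0.1 -1.1] T [0.03 0.01 0.04] w 10.9 q6 -0.76
t 11.15 tcp [ 509.6 -236.5  112.7] jaw 15.9 down [ 0.001 -0.001 -1.   ] F [ 0.3  0.6 -1.6] T [-0.02 -0.04 -0.05] w 11.0 q6 -0.76
```

View pics/w10z.png

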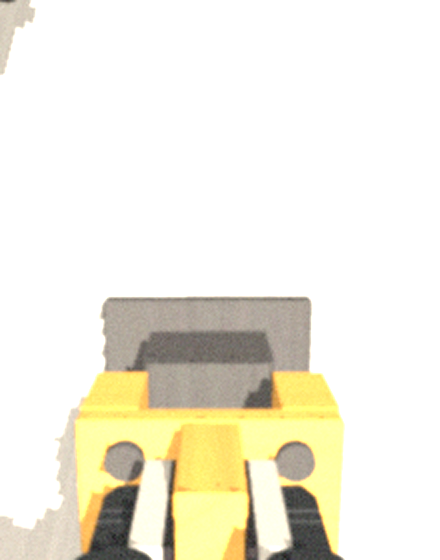

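```bash
python3 -m jog '[[-0.4,-0.1,-1,0,5],[-0.4,-0.1,-2,0,5],[-0.4,-0.1,-3,0,5],[-0.4,-0.1,-4,0,5],[-0.4,-0.1,-5,0,5],[-0.4,-0.1,-5.5,0,5],[-0.4,-0.1,-6,0,5],[-0.4,-0.1,-6.5,0,5],[-0.4,-0.1,-7,0,5],[-0.4,-0.1,-7,0,5]]' 25
python3 - <<'E'
from h import *
st(); snap("wrist","w11"); st()
E
```

```text
time: 12.4
tool_pos: [0.5089, -0.2357, 0.1062]
tcp_rot: [-1.328, 1.001, -1.002]
wrist_force: [-3.0, 0.6, 6.1]
width: 0.132
t 12.4 tcp [ 508.9 -235.7  106.2] jaw 15.93 down [ 0.001 -0.    -1.   ] F [-3.   0.6  6.1] T [ 0.31  0.41 -0.01] w 11.3 q6 -0.76
t 12.45 tcp [ 508.9 -235.7  106.2] jaw 15.93 down [ 0.001 -0.    -1.   ] F [-1.3  1.4  5.9] T [ 0.35  0.39 -0.02] w 11.0 q6 -0.76
```

It touched at base height about 41 mm (Fz rose by about 8 N), so the legs are standing on the no-go blade's top. It went over go and stopped on no-go, so saddle B is right and goes in the middle bay. The legs also look about 12–13 mm thick in the picture, which fits a 30 mm slot.

```bash
python3 -m jog '[[0,0,15,0,5],[0,10,50,0,5],[0,50,65,-3,5],[0,110,65,-6,5],[0,170,65,-10,5],[1,230,65,-14,5],[2,290,65,-18,5],[3,350,65,-22,5],[4,410,65,-26,5],[5,460,65,-26,5]]' 50; python3 -m jog '[[1,40,0,0,5],[1,55,-5,0,5],[1,55,-25,0,5],[1,55,-45,0,5],[1,55,-65,0,5],[1,55,-75,0,5],[1,55,-80,0,5],[1,55,-80,0,5],[1,55,-80,0,5],[1,55,-80,0,5]]'
python3 - <<'E'
from h import *
st(); snap("wrist","w12"); snap("top","t12"); st()
E
```

```text
time: 13.7
tool_pos: [0.5135, 0.2268, 0.1708]
tcp_rot: [-1.12, 1.336, -1.337]
wrist_force: [-0.2, -0.0, -1.7]
width: 0.13
time: 14.95
tool_pos: [0.5151, 0.2798, 0.0909]
tcp_rot: [-1.119, 1.337, -1.337]
wrist_force: [-0.1, -0.0, -0.6]
width: 0.134
t 14.95 tcp [515.1 279.8  90.9] jaw -10.06 down [ 0.001  0.001 -1.   ] F [-0.1 -0.  -0.6] T [-0.01  0.03 -0.02] w 11.4 q6 0.63
t 15.05 tcp [514.9 279.7  90.7] jaw -10.06 down [ 0.001  0.    -1.   ] F [ 0.2  0.3 -1.8] T [ 0.05  0.04 -0.04] w 11.3 q6 0.63
```

View pics/w12.png

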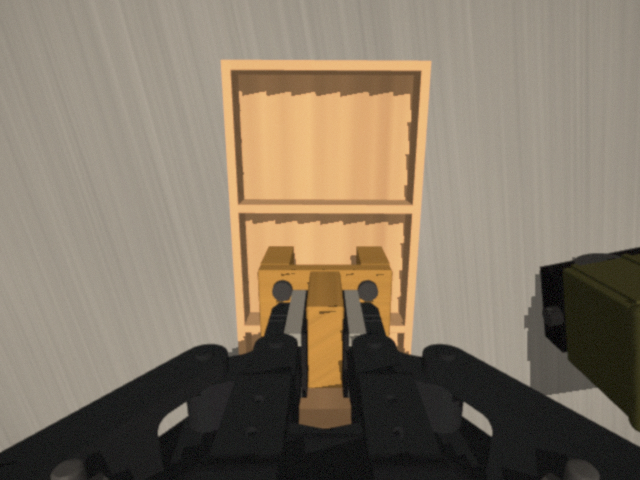

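Run:
```python
from h import *
c=bot.read_camera("wrist")
P=ray(c,[(326,65),(326,208),(240,325),(405,327),(238,208),(413,208)],20); a=np.radians(80);w=np.array([np.cos(a),np.sin(a)]);u=np.array([w[1],-w[0]])
print(np.c_[P[:,:2]@w,P[:,:2]@u].round(1)); s=st(); p=s["tool_pos"][:2]*1000; print("tcp",p@w,p@u)
```

```text
[[460.8 459. ]
 [397.  459. ]
 [334.6 413.8]
 [333.4 500.6]
 [397.  416.5]
 [397.  501. ]]
t 15.1 tcp [514.7 279.6  90.5] jaw -10.06 down [ 0.001  0.    -1.   ] F [ 0.4  0.2 -0.8] T [-0.01 -0.02  0.  ] w 11.3 q6 0.63
tcp 364.7530041222824 458.36336332040526
```

The bay centre is at 365.5/458.7 mm against the TCP at 364.8/458.4, so it is centred. I'll lower and release.

```bash
python3 -m jog '[[0,0,-8,0,5],[0,0,-15,0,5],[0,0,-19,0,5],[0,0,-21,0,5],[0,0,-21.5,0,5],[0,0,-21.5,0,5],[0,0,-21.5,0,40],[0,0,-21.5,0,40],[0,0,-21.5,0,40],[0,0,0,0,40]]' 25
python3 - <<'E'
from h import *
st(); snap("wrist","w13")
E
```

```text
time: 16.35
tool_pos: [0.5129, 0.2786, 0.0882]
tcp_rot: [-1.125, 1.339, -1.337]
wrist_force: [-0.4, -0.3, 0.6]
width: 0.468
t 16.35 tcp [512.9 278.6  88.2] jaw -10.06 down [-0.004 -0.002 -1.   ] F [-0.4 -0.3  0.6] T [-0.    0.02 -0.01] w 40.0 q6 0.63
```

View pics/w13.png

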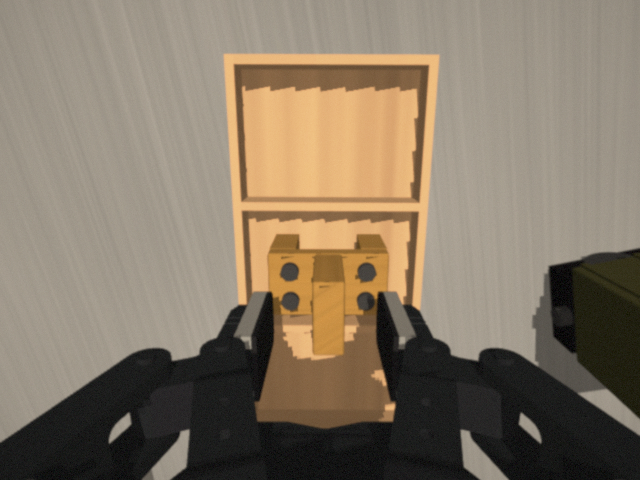

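Saddle B stands upright in the middle bay. Next is saddle C.

```bash
python3 -m jog '[[0,0,35,5,50],[-2,-15,55,15,50],[-5,-40,55,25,50],[-8,-65,55,35,50],[-11,-90,55,45,50],[-14,-115,55,55,50],[-17,-140,55,65,50],[-21,-165,55,75,50],[-25,-185,52,85,50],[-25,-188,50,90,50]]'
python3 - <<'E'
from h import *
st(); bot.read_camera("wrist");bot.read_camera("wrist"); st(); snap("wrist","w14"); st()
E
```

```text
time: 17.65
tool_pos: [0.4893, 0.0903, 0.1398]
tcp_rot: [-1.567, 0.136, -0.137]
wrist_force: [0.5, -0.4, 0.5]
width: 0.585
t 17.65 tcp [489.3  90.3 139.8] jaw 80.05 down [ 0. -0. -1.] F [ 0.5 -0.4  0.5] T [-0.01  0.02 -0.01] w 49.9 q6 -1.26
t 17.75 tcp [489.4  90.9 139.7] jaw 79.89 down [ 0. -0. -1.] F [ 0.4 -0.1  1. ] T [0.   0.02 0.02] w 49.6 q6 -1.26
t 17.8 tcp [489.6  91.3 139.9] jaw 79.81 down [ 0.  0. -1.] F [-0.6  0.9 -0.6] T [ 0.02 -0.03 -0.01] w 49.9 q6 -1.26
```

View pics/w14.png

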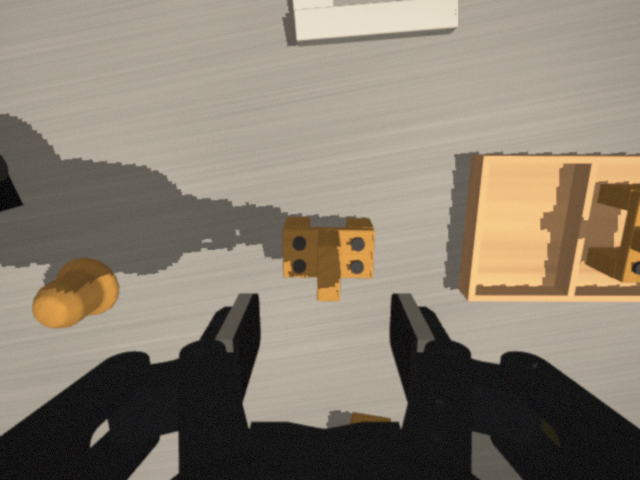

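Run:
```python
from h import *
c=bot.read_camera("wrist"); s=st()
P=ray(c,[(283,228),(283,277),(374,228),(374,277)],34);print(P.mean(0).round(1)); Q=ray(c,[(317.5,299),(340.5,299)],68);print(Q.mean(0).round(1))
cv2.imwrite("pics/w14z.png",cv2.resize(c["pixels"][200:310,260:400,::-1],None,fx=4,fy=4,interpolation=cv2.INTER_CUBIC))
```

```text
t 17.85 tcp [489.7  91.5 140.1] jaw 79.83 down [ 0.  0. -1.] F [0.7 0.1 0.8] T [ 0.   -0.01 -0.04] w 49.8 q6 -1.26
[491.2  93.1  34. ]
[505.3  90.5  68. ]
```

View pics/w14z.png

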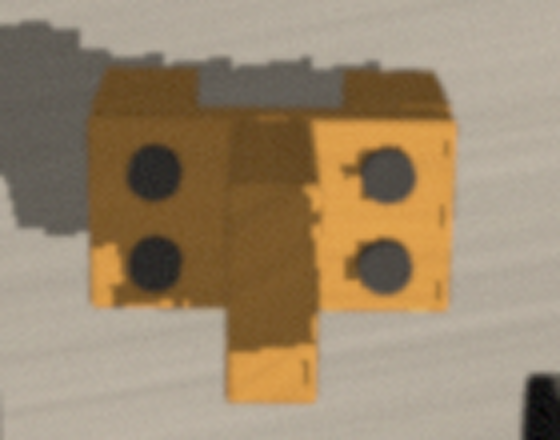

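The web centre is at (491.2, 93.1), and the slot looks like 146/327·54 ≈ 24 mm, which would make saddle C the tight one. I'll shift by (1.5, 1.6) and grip.

```bash
python3 -m jog '[[1.3,1.5,-20,0,45],[1.3,1.5,-40,0,40],[1.3,1.5,-60,0,40],[1.3,1.5,-70,0,40],[1.3,1.5,-75,0,40],[1.3,1.5,-75,0,30],[1.3,1.5,-75,0,5],[1.3,1.5,-75,0,5],[1.3,1.5,-75,0,5],[1.3,1.5,-75,0,5]]' 50
python3 - <<'E'
from h import *
st()
E
```

```text
time: 19.1
tool_pos: [0.4915, 0.093, 0.0658]
tcp_rot: [-1.566, 0.137, -0.139]
wrist_force: [0.5, -0.4, 4.2]
width: 0.133
t 19.1 tcp [491.5  93.   65.8] jaw 79.93 down [ 0.001  0.    -1.   ] F [ 0.5 -0.4  4.2] T [ 0.03 -0.01  0.04] w 11.3 q6 -1.26
```

```bash
python3 -m jog '[[0,0,30,0,5],[2,-15,70,-4,5],[6,-65,75,-12,5],[12,-120,75,-20,5],[18,-175,75,-28,5],[24,-230,75,-36,5],[30,-285,75,-44,5],[36,-340,75,-52,5],[42,-395,75,-60,5],[45,-424.5,75,-64,5]]' 50; python3 -m jog '[[0,0,0,0,5],[0,0,-5,0,5],[0,0,-10,0,5],[0,0,-15,0,5],[0,0,-20,0,5],[0,0,-23,0,5],[0,0,-25,0,5],[0,0,-26,0,5],[0,0,-26,0,5],[0,0,-26,0,5]]' 25
python3 - <<'E'
from h import *
s=st(); c=snap("wrist","w15"); st()
p=s["tool_pos"]*1000; print("u",p[0]*.9610+p[1]*.2765)
cv2.imwrite("pics/w15z.png",cv2.convertScaleAbs(cv2.resize(c["pixels"][60:320,220:440,::-1],None,fx=2.2,fy=2.2,interpolation=cv2.INTER_CUBIC),alpha=2.2))
E
```

```text
time: 20.35
tool_pos: [0.5352, -0.3341, 0.1392]
tcp_rot: [-1.327, 1.006, -1.005]
wrist_force: [-0.1, 0.8, -1.0]
width: 0.129
time: 21.6
tool_pos: [0.5359, -0.3317, 0.1142]
tcp_rot: [-1.328, 1.002, -1.002]
wrist_force: [-0.4, -0.9, -1.8]
width: 0.133
t 21.6 tcp [ 535.9 -331.7  114.2] jaw 15.93 down [ 0. -0. -1.] F [-0.4 -0.9 -1.8] T [ 0.02  0.   -0.  ] w 11.3 q6 -0.87
t 21.65 tcp [ 535.9 -331.7  114.3] jaw 15.93 down [ 0. -0. -1.] F [ 0.1 -0.4 -1.3] T [ 0.07 -0.02 -0.02] w 11.1 q6 -0.87
u 423.28126078550576
```

View pics/w15z.png

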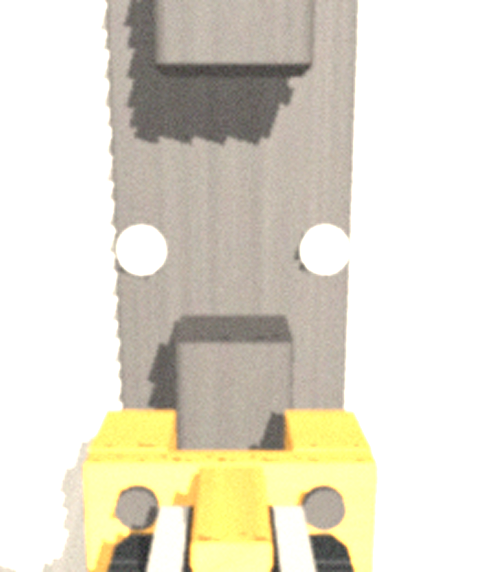

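```bash
python3 -m jog '[[0.6,0.1,-2,0,5],[0.6,0.1,-4,0,5],[0.6,0.1,-5,0,5],[0.6,0.1,-5.5,0,5],[0.6,0.1,-6,0,5],[0.6,0.1,-6.5,0,5],[0.6,0.1,-7,0,5],[0.6,0.1,-7.4,0,5],[0.6,0.1,-7.7,0,5],[0.6,0.1,-7.7,0,5]]' 25
python3 - <<'E'
from h import *
s=st(); snap("wrist","w16"); st()
E
```

```text
time: 22.9
tool_pos: [0.5367, -0.3316, 0.1071]
tcp_rot: [-1.328, 1.001, -1.002]
wrist_force: [-1.3, -0.0, 4.8]
width: 0.131
t 22.9 tcp [ 536.7 -331.6  107.1] jaw 15.94 down [ 0.001 -0.    -1.   ] F [-1.3 -0.   4.8] T [ 0.26  0.29 -0.01] w 11.2 q6 -0.87
t 22.95 tcp [ 536.7 -331.6  107.1] jaw 15.94 down [ 0.001 -0.    -1.   ] F [-1.4  1.5  5.2] T [ 0.26  0.3  -0.02] w 11.1 q6 -0.87
```

Contact came at base height 41–42 mm on the go blade, with 6–7 N and the slot lined up to within 0.2 mm. It stopped on the go blade, so saddle C is too tight and goes in the left bay.

```bash
python3 -m jog '[[0,0,15,0,5],[0,20,50,0,5],[0,75,60,-4,5],[0,135,60,-8,5],[0,195,60,-12,5],[0,255,60,-16,5],[-2,315,60,-20,5],[-4,375,60,-24,5],[-6,435,60,-26,5],[-8,495,60,-26,5]]' 50; python3 -m jog '[[0,60,0,0,5],[-1,120,0,0,5],[-2,165,0,0,5],[-2.5,179,0,0,5],[-2.5,179,-20,0,5],[-2.5,179,-45,0,5],[-2.5,179,-65,0,5],[-2.5,179,-75,0,5],[-2.5,179,-75,0,5],[-2.5,179,-75,0,5]]'
python3 - <<'E'
from h import *
st(); snap("wrist","w17"); st()
E
```

```text
time: 24.2
tool_pos: [0.5283, 0.1655, 0.167]
tcp_rot: [-1.12, 1.337, -1.338]
wrist_force: [1.8, -0.2, -1.6]
width: 0.129
time: 25.45
tool_pos: [0.5267, 0.3427, 0.0923]
tcp_rot: [-1.119, 1.337, -1.338]
wrist_force: [-0.1, 0.6, -1.5]
width: 0.127
t 25.45 tcp [526.7 342.7  92.3] jaw -10.08 down [ 0.001  0.001 -1.   ] F [-0.1  0.6 -1.5] T [-0.   -0.02 -0.05] w 10.9 q6 0.71
t 25.5 tcp [526.9 342.9  92.6] jaw -10.07 down [ 0.002  0.001 -1.   ] F [ 0.1  1.  -1.1] T [0.   0.01 0.01] w 11.2 q6 0.71
```

View pics/w17.png

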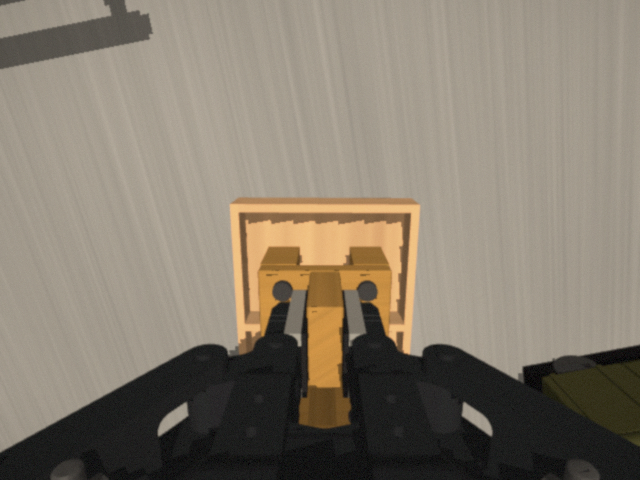

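It is centred over the left bay just as before. I'll lower and release.

```bash
python3 -m jog '[[0,0,-8,0,5],[0,0,-15,0,5],[0,0,-20,0,5],[0,0,-22,0,5],[0,0,-23,0,5],[0,0,-23,0,5],[0,0,-23,0,40],[0,0,-23,0,40],[0,0,-23,0,40],[0,0,0,0,40]]' 25
python3 - <<'E'
from h import *
st(); snap("wrist","w18")
E
```

```text
time: 26.75
tool_pos: [0.5242, 0.3414, 0.089]
tcp_rot: [-1.126, 1.339, -1.338]
wrist_force: [-0.3, -0.2, -0.2]
width: 0.468
t 26.75 tcp [524.2 341.4  89. ] jaw -10.07 down [-0.005 -0.003 -1.   ] F [-0.3 -0.2 -0.2] T [-0.01 -0.    0.02] w 39.9 q6 0.71
```

View pics/w18.png

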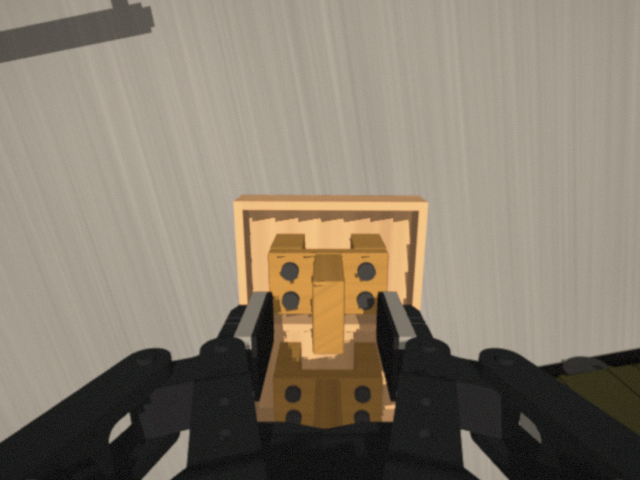

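Saddle C stands in the left bay, with B in the middle one below it in the picture. Now saddle A.

```bash
python3 -m jog '[[0,0,40,0,50],[8,-15,55,-2,50],[25,-45,55,-4,50],[50,-92,55,-8,50],[75,-140,55,-8,50],[100,-188,55,-8,50],[120,-225,55,-8,50],[132,-248,52,-8,50],[133.5,-251,50,-8,50],[133.5,-251,50,-8,50]]'
python3 - <<'E'
from h import *
st(); bot.read_camera("wrist"); st(); c=snap("wrist","w19"); st()
E
```

```text
time: 28.05
tool_pos: [0.6587, 0.092, 0.1405]
tcp_rot: [-1.044, 1.439, -1.437]
wrist_force: [0.6, 0.2, 0.7]
width: 0.585
t 28.05 tcp [658.7  92.  140.5] jaw -18.08 down [-0.002  0.    -1.   ] F [0.6 0.2 0.7] T [-0.04  0.01  0.06] w 49.9 q6 0.42
t 28.1 tcp [658.6  92.6 140.8] jaw -18.03 down [-0.001  0.    -1.   ] F [-0.1  0.3  0.1] T [ 0.    0.02 -0.  ] w 49.9 q6 0.42
t 28.15 tcp [658.7  92.8 141.1] jaw -17.99 down [-0.001  0.    -1.   ] F [-0.1  0.7  0.1] T [-0.01 -0.01  0.  ] w 49.4 q6 0.42
```

View pics/w19.png

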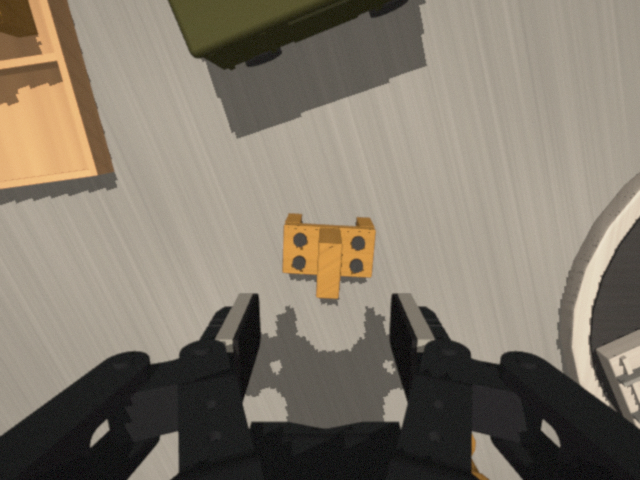

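Run:
```python
from h import *
c=bot.read_camera("wrist"); s=st()
m=cv2.inRange(cv2.cvtColor(c["pixels"],cv2.COLOR_RGB2HSV),(8,120,60),(30,255,255)); m[:200]=0;m[310:]=0;m[:,:270]=0;m[:,390:]=0
cv2.imwrite("pics/w19z.png",cv2.resize(c["pixels"][200:310,260:400,::-1],None,fx=4,fy=4,interpolation=cv2.INTER_CUBIC))
P=ray(c,[(285.5,226),(283,273),(375.5,228),(372,278)],34);print(P.round(1).tolist(),P.mean(0).round(1), "yaw",ang(P[2]-P[0]),ang(P[3]-P[1]),"len",np.linalg.norm(P[2]-P[0]))
```

```text
t 28.2 tcp [658.8  92.9 141.2] jaw -17.98 down [-0.001  0.    -1.   ] F [-0.3 -0.3 -0.5] T [-0.01  0.01  0.03] w 50.0 q6 0.42
[[641.1, 113.7, 34.0], [630.0, 86.7, 34.0], [690.7, 96.4, 34.0], [680.1, 67.1, 34.0]] [660.5  91.   34. ] yaw -19.27960434540286 -21.37917518267393 len 52.54173957280404
```

View pics/w19z.png

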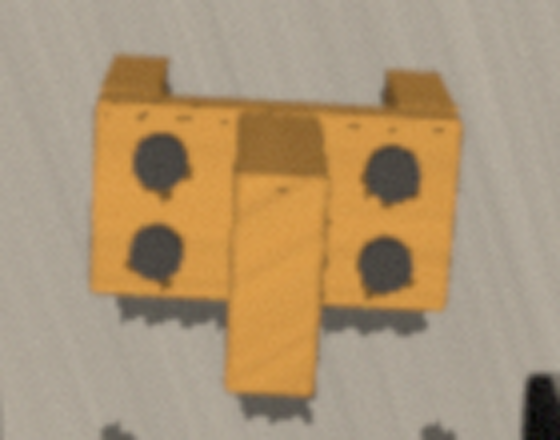

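Saddle A has thin legs, so its slot is probably 36 mm. The centre is at (660.5, 91.0) and the yaw −20.4°. I'll correct by (1.5, −1.8) and −2.4°, then descend and grip.

```bash
python3 -m jog '[[1.5,-1.8,-20,-2.4,45],[1.5,-1.8,-40,-2.4,40],[1.5,-1.8,-60,-2.4,40],[1.5,-1.8,-71,-2.4,40],[1.5,-1.8,-76,-2.4,40],[1.5,-1.8,-76,-2.4,30],[1.5,-1.8,-76,-2.4,5],[1.5,-1.8,-76,-2.4,5],[1.5,-1.8,-76,-2.4,5],[1.5,-1.8,-76,-2.4,5]]' 50
python3 - <<'E'
from h import *
st()
E
```

```text
time: 29.45
tool_pos: [0.6614, 0.0897, 0.0661]
tcp_rot: [-1.017, 1.466, -1.468]
wrist_force: [-0.1, -0.7, 1.9]
width: 0.129
t 29.45 tcp [661.4  89.7  66.1] jaw -20.46 down [ 0.001  0.    -1.   ] F [-0.1 -0.7  1.9] T [-0.02  0.01 -0.02] w 11.0 q6 0.45
```

```bash
python3 -m jog '[[0,0,30,0,5],[-5,-15,70,5,5],[-20,-65,80,10,5],[-36,-120,80,15,5],[-52,-175,80,20,5],[-68,-230,80,25,5],[-84,-285,80,30,5],[-100,-340,80,34,5],[-117,-395,80,36.4,5],[-124.5,-421.5,78,36.4,5]]' 50; python3 -m jog '[[0,0,-5,0,5],[0,0,-10,0,5],[0,0,-15,0,5],[0,0,-20,0,5],[0,0,-25,0,5],[0,0,-28,0,5],[0,0,-29,0,5],[0,0,-29,0,5],[0,0,-29,0,5],[0,0,-29,0,5]]' 25
python3 - <<'E'
from h import *
s=st(); c=snap("wrist","w20"); st()
p=s["tool_pos"]*1000; print("u",p[0]*.9610+p[1]*.2765)
cv2.imwrite("pics/w20z.png",cv2.convertScaleAbs(cv2.resize(c["pixels"][60:320,220:440,::-1],None,fx=2.2,fy=2.2,interpolation=cv2.INTER_CUBIC),alpha=2.2))
E
```

```text
time: 30.7
tool_pos: [0.535, -0.3346, 0.1432]
tcp_rot: [-1.328, 1.004, -1.004]
wrist_force: [0.1, 0.2, -2.0]
width: 0.128
time: 31.95
tool_pos: [0.5365, -0.3319, 0.1146]
tcp_rot: [-1.328, 1.002, -1.002]
wrist_force: [-0.1, 0.0, -2.1]
width: 0.128
t 31.95 tcp [ 536.5 -331.9  114.6] jaw 15.93 down [ 0. -0. -1.] F [-0.1  0.  -2.1] T [-0.03  0.01  0.06] w 10.9 q6 -0.87
t 32.0 tcp [ 536.5 -331.9  114.6] jaw 15.93 down [ 0. -0. -1.] F [ 0.5  0.6 -1.5] T [0.03 0.01 0.01] w 10.8 q6 -0.87
u 423.83667356632475
```

View pics/w20z.png

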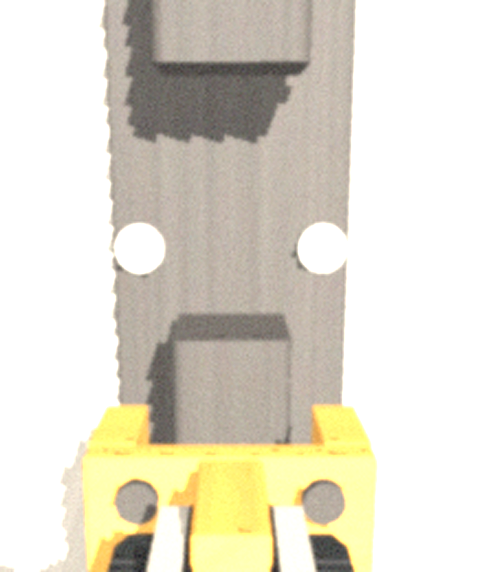

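It's aligned with plenty of clearance on both sides. I'll lower it.

```bash
python3 -m jog '[[0,0,-2,0,5],[0,0,-4,0,5],[0,0,-5,0,5],[0,0,-6,0,5],[0,0,-6.5,0,5],[0,0,-7,0,5],[0,0,-7.5,0,5],[0,0,-8,0,5],[0,0,-8.5,0,5],[0,0,-9,0,5]]' 25
python3 - <<'E'
from h import *
st()
E
```

```text
time: 33.25
tool_pos: [0.5364, -0.3318, 0.1053]
tcp_rot: [-1.328, 1.002, -1.002]
wrist_force: [-0.8, 0.0, -0.8]
width: 0.134
t 33.25 tcp [ 536.4 -331.8  105.3] jaw 15.93 down [-0.  0. -1.] F [-0.8  0.  -0.8] T [ 0.02  0.05 -0.01] w 11.5 q6 -0.87
```

```bash
python3 -m jog '[[0,0,-4,0,5],[0,0,-8,0,5],[0,0,-12,0,5],[0,0,-16,0,5],[0,0,-19,0,5],[0,0,-21,0,5],[0,0,-22,0,5],[0,0,-23,0,5],[0,0,-23.8,0,5],[0,0,-23.8,0,5]]' 25
python3 - <<'E'
from h import *
st(); snap("wrist","w21")
E
```

```text
time: 34.5
tool_pos: [0.5365, -0.3319, 0.0821]
tcp_rot: [-1.328, 1.002, -1.002]
wrist_force: [-1.4, 1.5, 0.8]
width: 0.129
t 34.5 tcp [ 536.5 -331.9   82.1] jaw 15.94 down [ 0. -0. -1.] F [-1.4  1.5  0.8] T [ 0.17  0.15 -0.03] w 11.1 q6 -0.87
```

It seated fully on the go blade with light contact at base height 16 mm. Next is the no-go blade.

```bash
python3 -m jog '[[0,0,8,0,5],[0,0,24,0,5],[0,0,36,0,5],[-9,32,38,0,5],[-18,64,38,0,5],[-27.8,96,36,0,5],[-27.8,96,33,0,5],[-27.8,96,32,0,5],[-27.8,96,32,0,5],[-27.8,96,32,0,5]]' 25
python3 - <<'E'
from h import *
s=st(); bot.read_camera("wrist"); c=snap("wrist","w22");s=st()
p=s["tool_pos"]*1000; print("u",p[0]*.9610+p[1]*.2765)
cv2.imwrite("pics/w22z.png",cv2.convertScaleAbs(cv2.resize(c["pixels"][160:340,220:440,::-1],None,fx=3,fy=3,interpolation=cv2.INTER_CUBIC),alpha=2.2))
E
```

```text
time: 35.8
tool_pos: [0.509, -0.2366, 0.1138]
tcp_rot: [-1.328, 1.002, -1.003]
wrist_force: [-0.9, -0.0, -1.5]
width: 0.134
t 35.8 tcp [ 509.  -236.6  113.8] jaw 15.89 down [ 0. -0. -1.] F [-0.9 -0.  -1.5] T [0.01 0.08 0.11] w 11.4 q6 -0.76
t 35.9 tcp [ 508.8 -236.3  113.6] jaw 15.9 down [ 0. -0. -1.] F [ 0.3 -0.  -1.1] T [0.03 0.04 0.01] w 10.8 q6 -0.76
u 423.6100051670495
```

View pics/w22z.png

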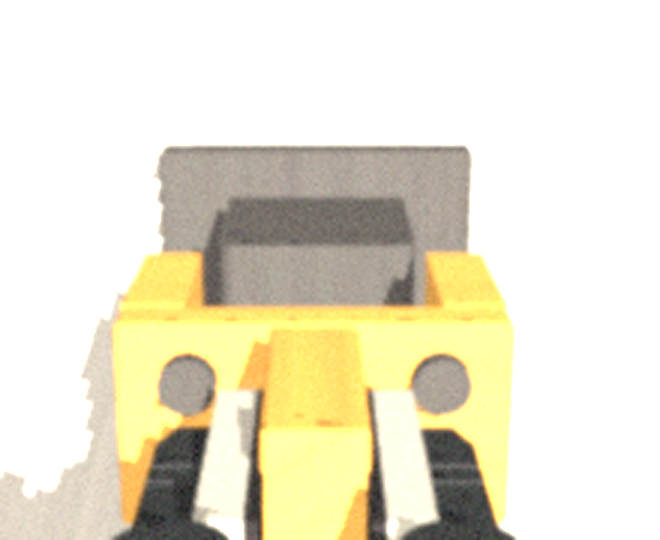

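Slot mid 315 against blade mid about 316 in the zoom (0.2 mm off). I'll lower gently.

```bash
python3 -m jog '[[0.2,0,-2,0,5],[0.2,0,-4,0,5],[0.2,0,-5,0,5],[0.2,0,-5.5,0,5],[0.2,0,-6,0,5],[0.2,0,-6.5,0,5],[0.2,0,-7,0,5],[0.2,0,-7.5,0,5],[0.2,0,-8,0,5],[0.2,0,-8.5,0,5]]' 25
python3 - <<'E'
from h import *
st()
E
```

```text
time: 37.15
tool_pos: [0.5088, -0.2358, 0.1051]
tcp_rot: [-1.328, 1.002, -1.002]
wrist_force: [0.3, -0.3, -1.3]
width: 0.133
t 37.15 tcp [ 508.8 -235.8  105.1] jaw 15.94 down [-0.  0. -1.] F [ 0.3 -0.3 -1.3] T [-0.02 -0.   -0.04] w 11.3 q6 -0.76
```

Base is at 39 mm with no contact, so it is passing over the no-go blade. I'll carry on down until it seats.

```bash
python3 -m jog '[[0,0,-3,0,5],[0,0,-6,0,5],[0,0,-10,0,5],[0,0,-14,0,5],[0,0,-18,0,5],[0,0,-20.5,0,5],[0,0,-22,0,5],[0,0,-23,0,5],[0,0,-23.6,0,5],[0,0,-23.6,0,5]]' 25
python3 - <<'E'
from h import *
st(); snap("wrist","w23"); snap("side","s23")
E
```

```text
time: 38.4
tool_pos: [0.5089, -0.2358, 0.0821]
tcp_rot: [-1.328, 1.002, -1.002]
wrist_force: [-2.0, 0.9, 3.2]
width: 0.132
t 38.4 tcp [ 508.9 -235.8   82.1] jaw 15.94 down [ 0. -0. -1.] F [-2.   0.9  3.2] T [0.17 0.38 0.01] w 11.3 q6 -0.76
```

View pics/w23.png

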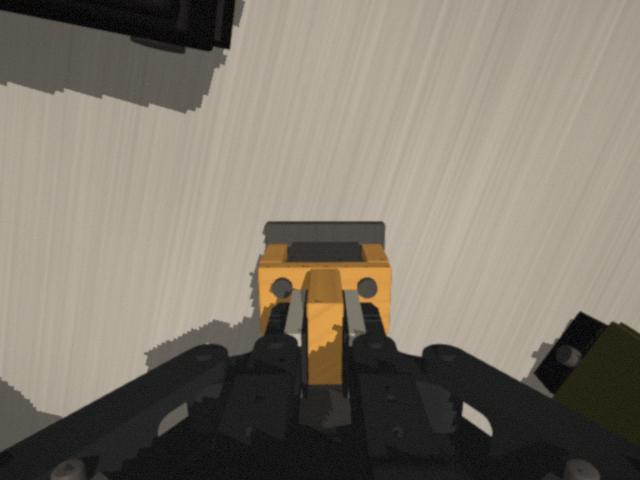

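Saddle A is fully down over the no-go blade (base 16 mm, about 5 N contact). It went over both blades, so it is too loose and goes in the right bay.

```bash
python3 -m jog '[[0,0,20,0,5],[0,0,55,0,5],[0,30,75,-3,5],[0,85,80,-6,5],[0,145,80,-10,5],[-1,205,80,-14,5],[-2,265,80,-18,5],[-3,325,80,-22,5],[-4,385,80,-26,5],[-5,430,80,-26,5]]' 50; python3 -m jog '[[0,20,0,0,5],[0,23,0,0,5],[0,23,-15,0,5],[0,23,-35,0,5],[0,23,-55,0,5],[0,23,-68,0,5],[0,23,-70,0,5],[0,23,-70,0,5],[0,23,-70,0,5],[0,23,-70,0,5]]'
python3 - <<'E'
from h import *
st(); c=snap("wrist","w24"); st()
E
```

```text
time: 39.75
tool_pos: [0.5036, 0.1968, 0.1612]
tcp_rot: [-1.12, 1.336, -1.337]
wrist_force: [0.7, -1.2, -1.7]
width: 0.131
time: 41.0
tool_pos: [0.5044, 0.2175, 0.0923]
tcp_rot: [-1.119, 1.337, -1.337]
wrist_force: [0.5, -0.9, -1.6]
width: 0.13
t 41.0 tcp [504.4 217.5  92.3] jaw -10.06 down [ 0.001  0.001 -1.   ] F [ 0.5 -0.9 -1.6] T [-0.   -0.01 -0.03] w 11.1 q6 0.54
t 41.05 tcp [504.2 217.5  92.2] jaw -10.05 down [ 0.001  0.    -1.   ] F [-0.3 -0.  -1.8] T [0.   0.02 0.03] w 11.0 q6 0.54
```

View pics/w24.png

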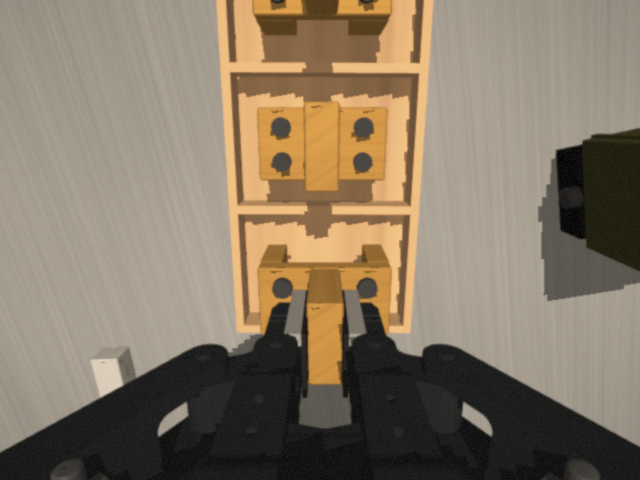

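It is centred over the right bay, with B and C standing in theirs. I'll lower, release and retreat upward.

```bash
python3 -m jog '[[0,0,-8,0,5],[0,0,-15,0,5],[0,0,-20,0,5],[0,0,-21.5,0,5],[0,0,-22.3,0,5],[0,0,-22.3,0,5],[0,0,-22.3,0,40],[0,0,-22.3,0,40],[0,0,-22.3,0,40],[0,0,-10,0,40]]' 25; python3 -m jog '[[0,0,20,0,40],[0,0,50,0,40],[-10,-30,90,0,40],[-25,-80,120,0,40],[-40,-130,120,0,40],[-50,-180,120,0,40],[-60,-230,120,0,40],[-60,-280,120,0,40],[-60,-300,120,0,40],[-60,-300,120,0,40]]'
python3 - <<'E'
from h import *
st(); snap("top","t25"); snap("side","s25"); st()
E
```

```text
time: 42.3
tool_pos: [0.5028, 0.2168, 0.0807]
tcp_rot: [-1.124, 1.339, -1.337]
wrist_force: [-0.2, -1.0, 0.8]
width: 0.466
time: 43.55
tool_pos: [0.444, -0.084, 0.2024]
tcp_rot: [-1.119, 1.339, -1.34]
wrist_force: [0.1, 1.5, -0.2]
width: 0.467
t 43.55 tcp [444.  -84.  202.4] jaw -10.24 down [ 0.001 -0.    -1.   ] F [ 0.1  1.5 -0.2] T [ 0.02  0.04 -0.05] w 39.9 q6 -0.06
t 43.65 tcp [443.9 -82.5 201.9] jaw -10.1 down [ 0.001  0.    -1.   ] F [ 0.7 -0.7  0.6] T [-0.    0.01  0.  ] w 40.0 q6 -0.06
```

View pics/t25.png

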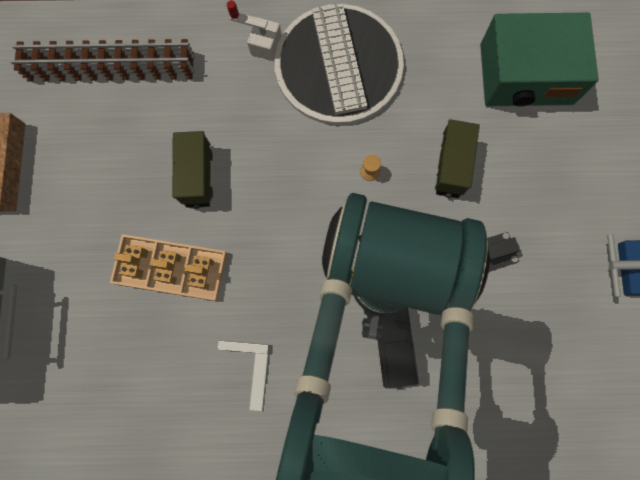

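View pics/s25.png

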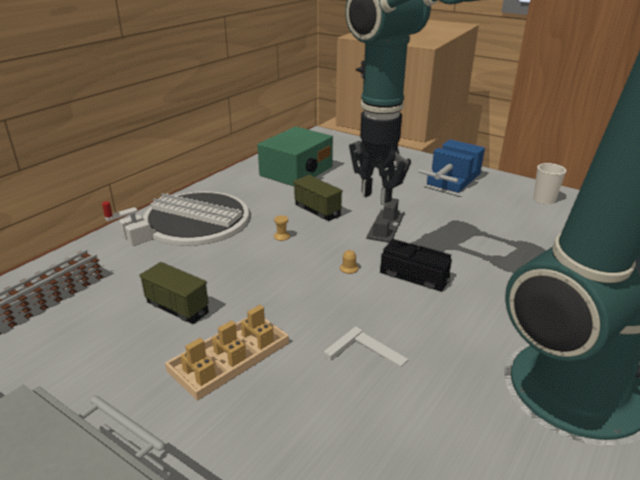

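All three saddles stand upright in their bays. The dome (348,262), chimney, vans, tender and square look to be where they were, and the gripper is clear.

Run:
```python
from workcell import bot
print(bot.finish_job())
```

```text
the job is handed in; nothing more can be done
None
```

I sorted the three saddles one after the other and handed the job in at about 43.7 s of the 72 s allowed. I named them by where they stood in the first top picture:

| Saddle | Where it stood | Go blade | No-go blade | Result | Bay |
|---|---|---|---|---|---|
| B | centre of the group | went right down | stopped on top, about 8 N | right | middle |
| C | nearest the robot | stopped on top, about 6–7 N | not tried | too tight | left |
| A | farthest from the robot | went right down | went right down, about 5 N | too loose | right |

- **Slot widths:** the two I scaled off the pictures agreed with the tests, at roughly 28–30 mm for B and 24 mm for C. A's legs simply looked thin, as a 36 mm slot would make them.
- **Final state:** the last top and side pictures show all three upright in their bays. The things to be left alone look unmoved by eye, though I did not measure them. The arm hides the dome and most of the gauge in the top view, so I judged those from the side view. The gripper was clear of everything.
- **One disagreement:** my first estimates of the gauge's sideways position differed by about 2 mm between the top and wrist cameras and from edge to edge. I settled it against the plate's white studs, and lined each saddle up over the blade to about 0.5 mm or better before lowering it.

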